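# Square a bone handle slab up in the drilling jig

## Task

Take the wooden push stick from the rubber mat and with it nudge the loose bone slab on the drilling jig into the square corner: first press its long side flat against the long fence, then slide it along until its end is pressed against the end stop, and leave it touching both. Bone chips easily, so push with only a few newtons, never more than half a kilo or so, and touch the slab with nothing but the stick. Then stand the stick back on the mat; disturb nothing else.

Things in the scene. Friction and masses are not known exactly. Their poses are not given: they have to be found in the camera images.
- corner (a point): Inside corner of the fixed drilling jig, on its plate's top (16 mm over the bench); far left of the work area from the robot. x points square into the long fence (away from robot), y along the fence into the end stop (left). Plate is flat and clear at x -180 to 0, y -255 to 0 mm but for the slab. An open toggle clamp, 115 mm high, stands left of the stop at x -75 to -15, y 20 to 155 mm.
- fence: Long fence: fixed steel bar, 290 mm along its y, 20 mm wide, 14 mm high; its near face (local x = -10 mm) runs through the corner point and is where the slab's long side must lie. Origin in the middle of its underside, on the plate. Rigid.
- stop: End stop: fixed steel bar, 100 mm along its x, 20 mm wide, 14 mm high; its right face (local y = -10 mm) runs through the corner point and is what the slab's end must touch. Origin in the middle of its underside, on the plate. 4 mm dust gap between it and the fence. Rigid.
- slab_mid (a point): Centre of the bone slab lying loose on the jig plate: off-white, square-cornered, 8 mm thick, hand-sawn to about 45 mm (its x) by 120 mm (its y), either up to 3 mm more or less. Starts 10 to 60 mm off both edges, turned up to 0.3 rad. Its +x side goes to the fence, its +y end to the stop. 60 to 120 g, slides at under 1 N, brittle.
- stick_mid (a point): Middle (16 mm above the flat sole) of the hardwood push stick, standing on its sole on the mat; 20 mm thick (y), 160 mm long (x, + to the nose). Flat-sided, 32 mm high from x -80 to +37 mm: grip across the thickness here. Nose beyond is 22 mm high, ending in an upright half-round, radius 10 mm, axis at x +70. Horn on the tail, x -84 to -58, to 60 mm above the sole. 90 g.
- mat: Black rubber mat, fixed on the bench, 240 mm (its x) by 200 mm (its y), 4 mm thick; origin in the middle of its underside. The push stick starts on its left half, about 30 mm left of the middle and roughly along its x.
- mate: the finished partner slab of bone (about 45 x 120 x 8 mm, hand-sawn, three dark pin holes), flat on the bench to the left of the jig on the robot's side; leave alone
- bush: small flanged steel drill bush, 26 mm across, 18 mm high, standing on the jig's near left part; leave alone
- pencil: flat carpenter's pencil, 155 x 13 x 8 mm, lying on the mat beside the push stick, about 105 mm to its right; leave alone
- sander: cork sanding block, 110 x 60 x 35 mm, on the bench to the right of the mat; leave alone
- glue: small glue bottle, 34 mm across, 85 mm high, on the bench beyond the jig and the mat; leave alone
- pincup: steel cup, 70 mm across, 60 mm high, on the bench close to the robot, to the right; leave alone

How it is judged:
On the way, in this order (a step that is already met when the one before it is completed fails the run):
1. the push stick is lifted off the mat (height (world z) of stick_mid above 0.032 m and contact force between the fingers and stick above 1 N), for 0.1 s.
2. the stick has pressed the slab's long side flat against the long fence (x of slab_mid in the frame of corner above -0.02535 m and angle between the y axis of slab_mid and the y axis of corner, either way round below 0.02 rad and contact force between stick and slab above 0.7 N and contact force between slab and fence above 0.7 N), for 0.03 s.
3. the stick has pressed the slab's end against the end stop, the long side still at the fence (x of slab_mid in the frame of corner above -0.02535 m and y of slab_mid in the frame of corner above -0.0601 m and angle between the y axis of slab_mid and the y axis of corner, either way round below 0.02 rad and z of slab_mid in the frame of corner below 0.006 m and contact force between stick and slab above 0.7 N and contact force between slab and stop above 0.7 N), for 0.03 s.
At the end, for the whole second after the job is handed in: The slab lies flat on the jig plate with its long side within 1.5 mm of the long fence and parallel to it within 0.02 rad, and its end within 1.5 mm of the end stop; the push stick stands still on its sole with its middle over the mat; nothing is held (x of slab_mid in the frame of corner above -0.02535 m and y of slab_mid in the frame of corner above -0.0601 m and angle between the y axis of slab_mid and the y axis of corner, either way round below 0.02 rad and z of slab_mid in the frame of corner below 0.006 m and linear speed of each of slab, stick below 0.01 m/s and z of stick_mid in the frame of mat below 0.026 m and angle between stick_mid's own z axis and vertical below 0.15 rad and x of stick_mid in the frame of mat between -0.12 and 0.12 m and y of stick_mid in the frame of mat between -0.1 and 0.1 m); the robot touches nothing.
It fails at once if the stick pushes the slab with more than 10 N (contact force between stick and slab above 10 N).
It fails at once if the fingers or the arm touch the slab (contact force between any of the fingers, the arm and slab above 0.3 N).
It fails at once if a bystander is moved by more than 20 mm (distance of any of mate, bush, pencil, sander, glue, pincup from where it was at the start of the episode above 0.02 m).
It also fails if it takes over 70 s, if anything falls off the work surface, if the arm or the gripper's body presses on something with over 40 N, if the wrist force passes 120 N, or if a joint passes its speed limit or range.

## Robot

A 6-joint arm with a two-finger parallel gripper is mounted at the origin on the work surface. World frame = base frame: x ahead of the robot, y to its left, z up, the work surface at z = 0. Lengths are in m, angles in rad, forces in N, time in s.
With the tool pointing down it reaches from about 0.35 to 0.725 m from the base axis. Payload 6 kg.
Tool frame: the origin (TCP) lies midway between the tips of the shut fingers; the grasp point (between the pads) lies 19 mm behind it; z points along the fingers, y is the direction in which the jaws open and shut (so a half turn about z gives the same grasp; the last joint's range is limited). The gripper opens to 85 mm and grips with 20 to 120 N. Pads are 22 mm wide; open, the fingers measure 114 mm over their backs; the gripper's body (76 mm by 85 mm) begins 54 mm behind the grasp point. The pads swing forward as they close: fully open they stand 13 mm farther back than shut.
Start: joints at [1.516, 0.04, 0.085, 0, -1.615, -0.334], TCP at [0.227, 0.555, 0.231] pointing down, gripper open.
Joint ranges: [-2.56, 2.56], [-1.29, 2.01], [-1.08, 1.49], [-3.29, 1.98], [-2.81, -0.18], [-2.99, 2.99]. Speed limits (rad/s): [2.57, 2.57, 3.01, 3.14, 3.14, 3.14].

## Interface

Orientations are given as [roll, pitch, yaw] about the fixed x, y, z axes, in that order (R = Rz(yaw) Ry(pitch) Rx(roll)).
In Python, from plant import * gives the robot as it stands.
- The arm moves only by the tool arm_command, never from a script. Its argument "deltas" is a list of rows, each a list of 2 entries, a list of its own where there are three numbers: the shift along the tool's x, y, z in m, then the turn, a rotation vector about the tool's x, y, z in rad. A call has 1 to 5 rows; each row is the pose to reach, as a shift and turn from the pose commanded when the call began, along the tool's axes at that moment; what a row does not reach only later rows make up. A row lasts 1/8 s, in which the tool goes at most 62.5 mm and 10.7 degrees, less where a joint would pass 70% of its speed; a pose out of reach is approached as far as the arm can. A call with a gripper value outside its range is refused whole. "fingers" is the opening, from -1 (shut) to 1 (fully open), so that 0 is half open, set as the call begins (left out, the last holds). The fingers move at their own pace and stop on an object; "grip_force" is the grip in N (left out, the last holds). Time passes only in rows, so rows that repeat a pose let the fingers close. It gives the time, the measured TCP pose, the force and the opening at its end, in the units of the state.
- read_state(): the state, without advancing time (a new reading comes with each control period).
- snapshot(name): name is "scene" or "top" or "wrist"; returns a dict with "color" (420x560x3 uint8, blue, green, red), "fov_y" (degrees; the focal length in pixels is half the picture's height over the tangent of half this angle, whatever the lens; pixels are square), "cx", "cy" (the principal point, pixels), "view" (4x4, takes a point from world to camera coordinates); the wrist camera has in their place "hand_eye" (4x4, takes a point from camera to tool coordinates, whose origin is the TCP and whose axes are the flange's). Camera axes: x right, y down, z forward; pixel columns grow to the right and rows downward; lengths in m; the calibration is good to about 2 mm. A picture is of the moment at which its call begins: read the wrist's pose just before it. There is no depth.
- hand_in(): hands the job in, once; it reports no verdict.
Trained networks look in a picture, given as the dict that the camera call returned (one of the last four; its "shot" number tells which), for a name from the list of things; names that differ only in an ending like _2 or _b are one class to them, and where a whole thing is asked for, a point or a joint stands for the part that bears it (a point fixed in the world has none). Each returns a list of dicts, best first, with "conf" (0 to 1); they miss things now and then, are a little off and sometimes report something else, mostly with a low value. They report only what shows in the picture. A call takes as long as a camera call.
- outline_of(name, picture): "region" (420x560 bool, what is visible of it) and "bbox" ([left, top, right, bottom] in pixels, round what is visible of it).
The state is a dict: "t": time; "qpos": joint angles; "dq": joint speeds; "joint_torque": joint torques, N m; "tcp_pos": TCP position; "tcp_rot": TCP orientation; "wrist_force": force on the tool from outside, world axes, zero at the start; "wrist_torque": the same for the moment, N m; "grip_width": finger opening in m.
Only numpy, scipy, OpenCV 4.12 (cv2) and the standard library are available. Lean on these libraries where they do the work, as an engineer would, in place of code of your own. Each camera call takes 0.05 s, during which the arm holds its last target.

## Working session

There is one attempt and no reset: what is moved stays moved. The work goes in short steps, Python scripts to look and compute and a tool call to move; the robot and the scene stay as the last step left them, time stands still between calls to the robot, and variables do not carry over. Pictures are saved under pics/ and viewed, and the job is handed in when it is done.

Besides the shell and the picture viewer there is one more tool, called after "Call:" by a JSON object that holds its "op" and its "data", one argument or row to a line. arm_command: Moves the arm, as the interface text tells. Its arguments: {"type":"object","properties":{"deltas":{"type":"array"},"fingers":{"type":"number"},"grip_force":{"type":"number"}},"required":["deltas"]}

```bash
mkdir -p pics; ls; cat > h.py <<'E'
from plant import *
import numpy as np, cv2
def K(s):
    h=s["color"].shape[0]; f=h/2/np.tan(np.radians(s["fov_y"])/2); return f
def px2w(s,u,v,z):
    f=K(s); d=np.array([(u-s["cx"])/f,(v-s["cy"])/f,1.])
    V=np.array(s["view"]); R=V[:3,:3]; c=-R.T@V[:3,3]; d=R.T@d
    return c+d*(z-c[2])/d[2]
def w2px(s,p):
    V=np.array(s["view"]); q=V[:3,:3]@np.array(p)+V[:3,3]; f=K(s)
    return np.array([s["cx"]+f*q[0]/q[2],s["cy"]+f*q[1]/q[2]])
E
python3 - <<'E'
from h import *
st=read_state()
for k in st: print(k,np.round(st[k],4))
for n in ("scene","top"):
    s=snapshot(n); cv2.imwrite(f"pics/{n}0.png",s["color"]); print(n,s["fov_y"],s["cx"],s["cy"],np.round(s["view"],3).tolist())
    for o in ("slab_mid","stick_mid","mat","fence","stop","mate"):
        r=outline_of(o,s); print(o,[(round(x["conf"],2),x["bbox"]) for x in r[:3]])
E
```

```text
pics
t 0.0
qpos [ 1.5157e+00  4.0800e-02  8.3800e-02 -5.0000e-04 -1.6155e+00 -3.3370e-01]
dq [-0.0017 -0.0003  0.0007  0.0022 -0.0004  0.    ]
joint_torque [-2.00000e-04 -3.68213e+01  3.47429e+01  6.93280e+00 -5.30000e-03
 -0.00000e+00]
tcp_pos [0.2273 0.5549 0.2302]
tcp_rot [ 3.1398e+00 -1.0000e-04 -3.8880e-01]
wrist_force [ 0.2304  0.3481 -0.6588]
wrist_torque [-0.0049  0.004  -0.0054]
grip_width 0.0849
scene 51.617942833567724 280.1596416185581 210.08439389948072 [[-0.227, 0.974, -0.013, 0.188], [0.834, 0.188, -0.518, -0.455], [-0.502, -0.129, -0.855, 1.44], [0.0, 0.0, 0.0, 1.0]]
slab_mid [(0.74, [312.5, 211.0, 361.7, 234.4])]
stick_mid [(0.74, [176.7, 152.1, 218.6, 204.4]), (0.29, [89.0, 166.2, 127.1, 206.9])]
mat [(0.93, [138.1, 140.1, 238.0, 224.3]), (0.15, [87.6, 168.6, 127.3, 205.0])]
fence [(0.68, [274.9, 238.7, 394.3, 254.2])]
stop [(0.71, [372.3, 207.2, 381.9, 243.0])]
mate [(0.67, [430.3, 176.1, 475.8, 199.0])]
top 51.87660868706732 277.17592261106716 210.78296937295627 [[0.105, -0.994, -0.002, -0.132], [-0.974, -0.103, -0.2, 0.567], [0.199, 0.023, -0.98, 1.045], [0.0, 0.0, 0.0, 1.0]]
slab_mid [(0.55, [195.8, 198.9, 238.6, 224.0]), (0.54, [443.2, 203.5, 472.0, 243.8]), (0.52, [352.5, 216.9, 383.5, 271.7])]
stick_mid [(0.6, [351.1, 216.7, 383.0, 268.8])]
mat [(0.56, [329.4, 193.5, 420.9, 306.6])]
fence [(0.8, [166.5, 171.8, 275.8, 193.6])]
stop [(0.62, [172.4, 190.8, 183.2, 226.9])]
mate [(0.58, [74.2, 249.3, 121.0, 282.8])]
```

View pics/scene0.png

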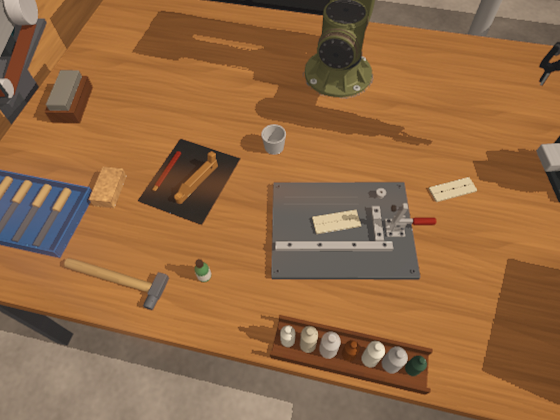

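View pics/top0.png

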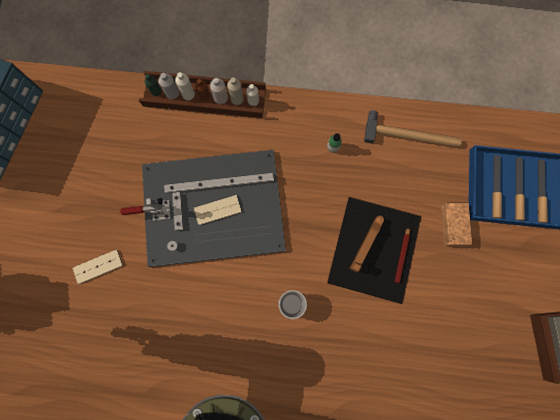

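The scene view shows the jig at about (345,230), with the slab at (337,221) against a fence running from (275,245) to (392,245). The stick is at (197,180) on the mat, with the pencil left of it. Next I'll get rough world positions.

```bash
python3 - <<'E'
from h import *
Z={"slab_mid":.024,"stick_mid":.036,"mat":.004,"fence":.03,"stop":.03,"mate":.008,"glue":.04,"pencil":.012,"bush":.034}
for n in ("scene","top"):
    s=snapshot(n)
    for o,z in Z.items():
        r=outline_of(o,s)
        for x in r[:2]:
            if x["conf"]<.5: continue
            m=x["region"]; v,u=np.nonzero(m)
            P=np.array([px2w(s,a,b,z)[:2] for a,b in zip(u,v)])
            c,sz,a=cv2.minAreaRect((P*1000).astype(np.float32))
            print(n,o,round(x["conf"],2),np.round(c),np.round(sz),round(a,1),"mean",np.round(P.mean(0)*1000))
s=snapshot("wrist"); print(np.round(s["hand_eye"],4),s["fov_y"],s["cx"],s["cy"]); cv2.imwrite("pics/w0.png",s["color"])
E
```

```text
scene slab_mid 0.95 [576.  90.] [ 51. 119.] 23.3 mean [576.  91.]
scene stick_mid 0.6 [ 531. -299.] [ 46. 183.] 71.9 mean [ 533. -301.]
scene mat 0.95 [ 519. -331.] [198. 239.] 80.5 mean [ 527. -329.]
scene fence 0.87 [649.  96.] [ 22. 288.] 12.8 mean [649.  96.]
scene stop 0.57 [562. 192.] [99. 22.] 12.5 mean [564. 193.]
scene glue 0.59 [ 788. -200.] [59. 35.] 41.8 mean [ 789. -198.]
scene glue 0.57 [585.  90.] [ 52. 120.] 23.4 mean [586.  89.]
scene bush 0.53 [471. 191.] [30. 21.] 6.6 mean [471. 191.]
top slab_mid 0.8 [573.  85.] [ 48. 116.] 22.8 mean [572.  85.]
top stick_mid 0.62 [ 523. -310.] [ 24. 162.] 67.6 mean [ 521. -309.]
top stick_mid 0.53 [557. 188.] [103.  26.] 10.6 mean [558. 187.]
top mat 0.63 [ 515. -337.] [201. 240.] 80.4 mean [ 512. -335.]
top fence 0.85 [645.  90.] [ 26. 288.] 12.8 mean [645.  88.]
top stop 0.82 [557. 188.] [101.  23.] 12.5 mean [556. 188.]
top mate 0.9 [391. 380.] [ 49. 124.] 28.1 mean [391. 380.]
top glue 0.63 [ 782. -206.] [35. 48.] 51.9 mean [ 782. -205.]
top pencil 0.65 [ 506. -408.] [ 14. 146.] 80.9 mean [ 504. -407.]
top bush 0.64 [465. 188.] [24. 23.] 70.0 mean [465. 187.]
[[-7.000e-04 -9.551e-01 -2.963e-01  7.570e-02]
 [ 1.000e+00 -7.000e-04 -2.000e-04  1.500e-03]
 [ 0.000e+00 -2.963e-01  9.551e-01 -1.432e-01]
 [ 0.000e+00  0.000e+00  0.000e+00  1.000e+00]] 58.93713144730185 289.78165209882445 204.1934186763564
```

View pics/w0.png

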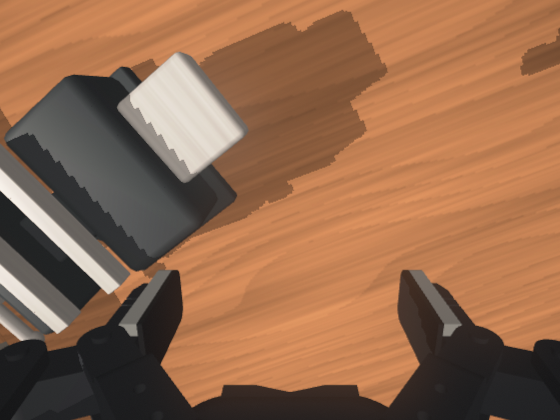

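```bash
cat >> h.py <<'E'
from scipy.spatial.transform import Rotation as Ro
def plan(x,y,z,yaw,ref=None):
    """shift/turn in tool axes from current (or ref=(pos,rpy) commanded) pose to tool-down pose"""
    st=read_state()
    p,r=(np.array(st["tcp_pos"]),st["tcp_rot"]) if ref is None else ref
    R=Ro.from_euler("xyz",r); T=Ro.from_euler("xyz",[np.pi,0,yaw])
    d=R.inv().apply(np.array([x,y,z])-p); w=(R.inv()*T).as_rotvec()
    print("t",round(st["t"],2),"shift",np.round(d,4),"turn",np.round(w,4),"rows",round(max(np.linalg.norm(d)/.0625,np.linalg.norm(w)/.1867),1))
def show():
    st=read_state(); print("t",round(st["t"],3),"pos",np.round(st["tcp_pos"],4),"rpy",np.round(st["tcp_rot"],4),"F",np.round(st["wrist_force"],2),"grip",round(st["grip_width"],4),"q",np.round(st["qpos"],2))
E
python3 -c "
from h import *
plan(.634,.15,.26,-2.6)"
```

```text
t 1.75 shift [ 0.5298  0.2208 -0.0287] turn [ 0.0000e+00 -1.0000e-04  2.2112e+00] rows 11.8
```

Call:
{"op": "arm_command", "data": {
  "deltas": [
    [[0.045,0.018,-0.005],[0,0,0.18]],
    [[0.09,0.036,-0.01],[0,0,0.36]],
    [[0.135,0.056,-0.015],[0,0,0.54]],
    [[0.18,0.075,-0.02],[0,0,0.72]],
    [[0.225,0.095,-0.03],[0,0,0.9]]
  ]
}}

```text
t: 2.38
tcp_pos: [0.4004, 0.3807, 0.2613]
tcp_rot: [3.141, -0.0, -1.294]
wrist_force: [0.7, 0.5, -0.1]
grip_width: 0.0855
```

```bash
python3 -c "
from h import *
show();plan(.634,.15,.26,-2.6)"
```

```text
t 2.375 pos [0.4004 0.3807 0.2613] rpy [ 3.1412e+00 -2.0000e-04 -1.2944e+00] F [ 0.7   0.48 -0.07] grip 0.0855 q [ 1.12 -0.08  0.02 -0.   -1.67 -0.85]
t 2.38 shift [ 0.2857 -0.1618  0.0013] turn [ 2.0000e-04 -4.0000e-04  1.3056e+00] rows 7.0
```

Call:
{"op": "arm_command", "data": {
  "deltas": [
    [[0.045,-0.025,0],[0,0,0.18]],
    [[0.09,-0.05,0],[0,0,0.36]],
    [[0.135,-0.075,0],[0,0,0.54]],
    [[0.18,-0.1,0],[0,0,0.72]],
    [[0.225,-0.125,0],[0,0,0.9]]
  ]
}}

```text
t: 3.0
tcp_pos: [0.5833, 0.1994, 0.2614]
tcp_rot: [-3.141, 0.0, -2.195]
wrist_force: [0.1, 2.0, 0.1]
grip_width: 0.0856
```

```bash
python3 -c "
from h import *
show();plan(.634,.15,.26,-2.6)"
```

```text
t 3.0 pos [0.5833 0.1994 0.2614] rpy [-3.1414e+00  3.0000e-04 -2.1946e+00] F [0.12 1.98 0.07] grip 0.0856 q [ 0.65  0.09  0.19  0.   -1.67 -1.28]
t 3.0 shift [ 0.0105 -0.07    0.0014] turn [-1.000e-04  3.000e-04  4.054e-01] rows 2.2
```

Call:
{"op": "arm_command", "data": {
  "deltas": [
    [[0.004,-0.03,0],[0,0,0.18]],
    [[0.01,-0.06,0],[0,0,0.35]],
    [[0.01,-0.07,0],[0,0,0.405]],
    [[0.01,-0.07,0],[0,0,0.405]],
    [[0.01,-0.07,0],[0,0,0.405]]
  ]
}}

```text
t: 3.62
tcp_pos: [0.6333, 0.1523, 0.2613]
tcp_rot: [3.142, -0.0, -2.592]
wrist_force: [-0.4, 0.0, 0.5]
grip_width: 0.0855
```

```bash
cat >> h.py <<'E'
def wsnap(fn=None):
    st=read_state(); s=snapshot("wrist")
    T=np.eye(4); T[:3,:3]=Ro.from_euler("xyz",st["tcp_rot"]).as_matrix(); T[:3,3]=st["tcp_pos"]
    s["view"]=np.linalg.inv(T@np.array(s["hand_eye"]))
    if fn: cv2.imwrite(fn,s["color"])
    return s
def rect(s,o,z,cmin=.4):
    for x in outline_of(o,s)[:2]:
        if x["conf"]<cmin: continue
        v,u=np.nonzero(x["region"])
        P=np.array([px2w(s,a,b,z)[:2] for a,b in zip(u,v)])
        c,sz,a=cv2.minAreaRect((P*1000).astype(np.float32))
        print(o,round(x["conf"],2),np.round(c,1),np.round(sz,1),round(a,1),"bbox",x["bbox"])
E
python3 -c "
from h import *
show()
s=wsnap('pics/w1.png'); np.savez('w1.npz',view=s['view'],color=s['color'],fov_y=s['fov_y'],cx=s['cx'],cy=s['cy'])
for o,z in dict(slab_mid=.024,fence=.03,stop=.03).items(): rect(s,o,z)
show()"
```

```text
t 3.625 pos [0.6333 0.1523 0.2613] rpy [ 3.1416e+00 -1.0000e-04 -2.5923e+00] F [-0.37  0.04  0.53] grip 0.0855 q [ 0.54  0.18  0.29 -0.   -1.68 -1.56]
slab_mid 0.7 [572.3  85.4] [ 48.7 117. ] 23.1 bbox [204.5, 44.8, 326.3, 113.6]
fence 0.8 [644.1  90.4] [ 23.2 290.6] 12.7 bbox [87.4, 89.2, 369.5, 199.9]
stop 0.9 [557.5 187.5] [99.4 22.9] 12.0 bbox [338.2, 68.8, 391.9, 172.9]
t 3.825 pos [0.6332 0.1525 0.2616] rpy [-3.1415e+00  4.0000e-04 -2.5926e+00] F [0.23 0.34 0.54] grip 0.0859 q [ 0.54  0.18  0.29  0.   -1.68 -1.56]
```

View pics/w1.png

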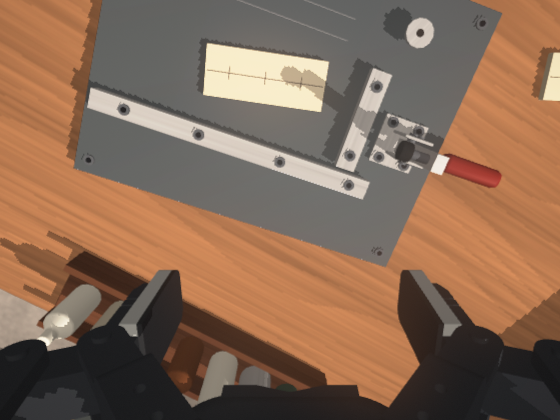

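The wrist view shows the slab at (265,77), the fence from (90,98) to (367,190), and the stop from (378,72) to (345,165). I'll zoom in to pick edges accurately.

```bash
python3 -c "
import cv2
a=cv2.imread('pics/w1.png')
c=a[30:210,80:400]; cv2.imwrite('pics/w1z.png',cv2.resize(c,None,fx=2.5,fy=2.5,interpolation=cv2.INTER_CUBIC))"
```

```text
(no output)
```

View pics/w1z.png

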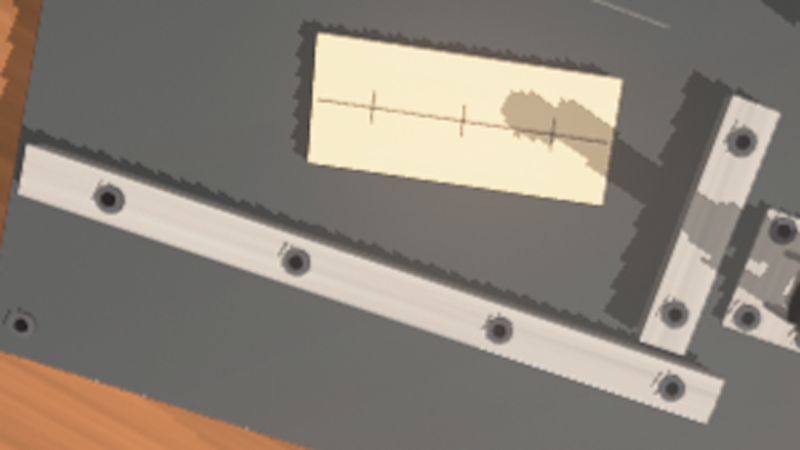

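```bash
cat > g.py <<'E'
from h import *
d=np.load('w1.npz'); s={k:d[k] for k in d.files}
def P(u,v,z): return px2w(s,80+u/2.5,30+v/2.5,z)[:2]*1000
def line(a,b,z): return P(*a,z),P(*b,z)
for nm,a,b,z in [("fence near",(28,145),(724,380),.016),("fence near",(28,145),(724,380),.03),("fence far",(20,193),(708,424),.03),
  ("stop right",(733,96),(640,340),.016),("stop right",(733,96),(640,340),.03),("stop left",(780,112),(685,355),.03)]:
    p,q=line(a,b,z); t=(q-p)/np.linalg.norm(q-p); ang=np.degrees(np.arctan2(t[1],t[0]))
    th=np.radians(12.8); ex=np.array([np.cos(th),np.sin(th)]); ey=np.array([-ex[1],ex[0]])
    m=(p+q)/2; print(nm,z,"ang",round(ang,2),"len",np.linalg.norm(q-p).round(1),"ex,ey proj",(m@ex).round(1),(m@ey).round(1))
c=[P(*k,.024) for k in [(317,33),(622,79),(603,205),(308,162)]]
print(np.round(c,1),"mid",np.mean(c,0).round(1),[np.linalg.norm(c[i]-c[i-1]).round(1) for i in range(4)])
e=(c[1]-c[0]+c[2]-c[3]); print(np.degrees(np.arctan2(e[1],e[0])))
E
python3 g.py
```

```text
fence near 0.016 ang 102.67 len 299.7 ex,ey proj 641.3 -55.2
fence near 0.03 ang 102.67 len 288.9 ex,ey proj 639.1 -53.9
fence far 0.03 ang 102.49 len 289.7 ex,ey proj 658.4 -53.4
stop right 0.016 ang 12.7 len 102.8 ex,ey proj 585.5 54.4
stop right 0.03 ang 12.7 len 99.1 ex,ey proj 585.3 51.8
stop left 0.03 ang 13.03 len 99.4 ex,ey proj 585.0 71.2
[[573.7  23. ]
 [527.2 130.3]
 [570.4 149.6]
 [617.   41.8]] mid [572.1  86.2] [np.float64(47.2), np.float64(116.9), np.float64(47.3), np.float64(117.5)]
113.41327902332463
```

```bash
python3 -c "
from h import *
plan(.56,-.32,.22,-3.526)"
```

```text
t 3.83 shift [ 0.3091 -0.3648  0.0415] turn [1.000e-04 4.000e-04 9.334e-01] rows 7.7
```

Call:
{"op": "arm_command", "data": {
  "deltas": [
    [[0.039,-0.046,0],[0,0,0.12]],
    [[0.078,-0.092,0.005],[0,0,0.24]],
    [[0.117,-0.138,0.015],[0,0,0.36]],
    [[0.156,-0.184,0.02],[0,0,0.48]],
    [[0.195,-0.23,0.025],[0,0,0.6]]
  ]
}}

```text
t: 4.45
tcp_pos: [0.5862, -0.1473, 0.2366]
tcp_rot: [-3.142, 0.001, 3.087]
wrist_force: [0.9, 1.0, 1.0]
grip_width: 0.0854
```

```bash
python3 -c "
from h import *
show();plan(.56,-.32,.22,-3.526)"
```

```text
t 4.45 pos [ 0.5862 -0.1473  0.2366] rpy [-3.1416e+00  8.0000e-04  3.0867e+00] F [0.93 1.   1.04] grip 0.0854 q [ 0.08  0.05  0.11  0.   -1.62 -1.71]
t 4.45 shift [ 0.0167 -0.1738  0.0165] turn [1.000e-04 8.000e-04 3.295e-01] rows 2.8
```

Call:
{"op": "arm_command", "data": {
  "deltas": [
    [[0.005,-0.05,0.005],[0,0,0.11]],
    [[0.01,-0.1,0.01],[0,0,0.22]],
    [[0.014,-0.15,0.015],[0,0,0.33]],
    [[0.017,-0.17,0.0165],[0,0,0.33]],
    [[0.017,-0.17,0.0165],[0,0,0.33]]
  ]
}}

```text
t: 5.08
tcp_pos: [0.5606, -0.3155, 0.2196]
tcp_rot: [-3.142, -0.0, 2.759]
wrist_force: [0.4, 0.2, 0.5]
grip_width: 0.0852
```

```bash
python3 -c "
from h import *
show()
s=wsnap('pics/w2.png'); np.savez('w2.npz',view=s['view'],color=s['color'],fov_y=s['fov_y'],cx=s['cx'],cy=s['cy'])
for o,z in dict(stick_mid=.036,mat=.004,pencil=.012).items(): rect(s,o,z)
show()"
```

```text
t 5.075 pos [ 0.5606 -0.3155  0.2196] rpy [-3.1415e+00 -4.0000e-04  2.7591e+00] F [0.4  0.2  0.53] grip 0.0852 q [-0.2   0.15  0.19  0.   -1.6  -1.75]
stick_mid 0.78 [ 522. -312.] [ 20.4 162.1] 67.0 bbox [267.8, 33.5, 291.9, 220.9]
mat 0.89 [ 514.8 -337.8] [200.4 239.7] 80.5 bbox [110.5, 1.5, 375.6, 266.2]
pencil 0.83 [ 507.4 -409.4] [ 15.4 148.3] 81.3 bbox [146.7, 74.0, 200.7, 230.0]
t 5.275 pos [ 0.5615 -0.3136  0.2203] rpy [3.1414e+00 7.0000e-04 2.7615e+00] F [-0.13  0.43 -0.45] grip 0.0854 q [-0.2   0.15  0.19 -0.   -1.6  -1.75]
```

View pics/w2.png

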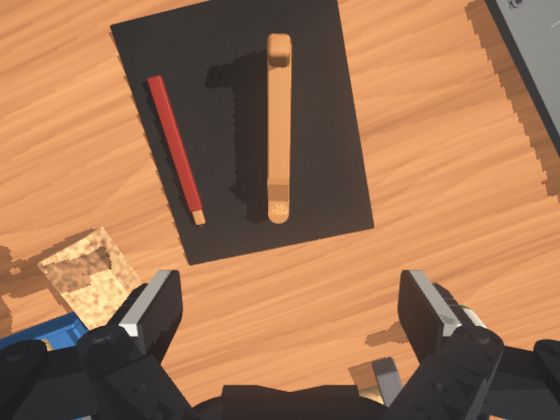

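The wrist view shows the stick upright at columns 268–292, with the horn at (279,48) and the nose tip at (278,220). The pencil is at (176,150). Next I'll fit the stick's axis.

```bash
python3 - <<'E'
from h import *
d=np.load('w2.npz'); s={k:d[k] for k in d.files}
c=s['color'][20:240,230:330]; cv2.imwrite('pics/w2z.png',cv2.resize(c,None,fx=2.6,fy=2.6,interpolation=cv2.INTER_CUBIC))
hsv=cv2.cvtColor(s['color'],cv2.COLOR_BGR2HSV)
for v in range(40,226,12):
    u=np.nonzero((hsv[v,240:320,2]>90))[0]+240
    print(v,u.min(),u.max(),end='; ')
E
```

```text
40 267 290; 52 267 291; 64 267 291; 76 267 291; 88 267 291; 100 267 291; 112 267 291; 124 267 290; 136 267 290; 148 267 290; 160 267 290; 172 267 290; 184 267 289; 196 268 289; 208 268 289; 220 270 286;
```

View pics/w2z.png

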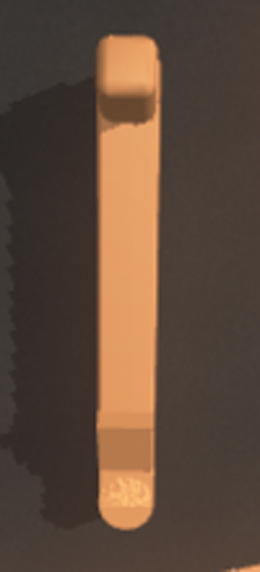

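```bash
python3 - <<'E'
from h import *
d=np.load('w2.npz'); s={k:d[k] for k in d.files}
a=px2w(s,266.8,76,.036)[:2]; b=px2w(s,266.9,172,.036)[:2]; t=(b-a)/np.linalg.norm(b-a)
n=np.array([-t[1],t[0]])
for u,v in ((290.8,76),(290.2,172)):
    print("width",[((px2w(s,u,v,z)[:2]-a)@n*1000).round(1) for z in (.036,.004)])
yaw=np.arctan2(t[1],t[0]); print("yaw",yaw,np.degrees(yaw))
tip=px2w(s,278.2,223.5,.026)[:2]; step=px2w(s,278.2,184.6,.036)[:2]
sg=np.sign((tip-a)@n)
L=lambda p:(p-a)@t
for q,x in ((tip,.08),(step,.037)):
    m=a+t*(L(q)-x)+sg*n*.010; print("mid",m.round(4))
E
```

```text
width [np.float64(20.0), np.float64(20.0)]
width [np.float64(20.9), np.float64(21.0)]
yaw -0.4002937085750442 -22.935140066989764
mid [ 0.5266 -0.3143]
mid [ 0.5284 -0.315 ]
```

```bash
python3 -c "
from h import *
show();plan(.5226,-.3125,.06,2.743)"
```

```text
t 5.275 pos [ 0.5615 -0.3136  0.2203] rpy [3.1414e+00 7.0000e-04 2.7615e+00] F [-0.13  0.43 -0.45] grip 0.0854 q [-0.2   0.15  0.19 -0.   -1.6  -1.75]
t 5.28 shift [ 0.0367 -0.0134  0.1603] turn [0.0002 0.0007 0.0185] rows 2.6
```

Call:
{"op": "arm_command", "data": {
  "deltas": [
    [[0.018,-0.006,0.04],[0,0,0.01]],
    [[0.0367,-0.0134,0.09],[0,0,0.0185]],
    [[0.0367,-0.0134,0.14],[0,0,0.0185]],
    [[0.0367,-0.0134,0.16],[0,0,0.0185]],
    [[0.0367,-0.0134,0.16],[0,0,0.0185]]
  ],
  "fingers": 1,
  "grip_force": 45
}}

```text
t: 5.9
tcp_pos: [0.522, -0.313, 0.0595]
tcp_rot: [-3.141, -0.001, 2.742]
wrist_force: [-0.2, -0.2, 1.2]
grip_width: 0.0854
```

```bash
python3 -c "
from h import *
import time
for i in range(3): show()
plan(.5226,-.3125,.009,2.743); wsnap('pics/w3.png'); show()"
```

```text
t 5.9 pos [ 0.522  -0.313   0.0595] rpy [-3.1409e+00 -1.5000e-03  2.7421e+00] F [-0.19 -0.24  1.19] grip 0.0854 q [-0.21  0.11 -0.15  0.   -1.31 -1.76]
t 5.9 pos [ 0.522  -0.313   0.0595] rpy [-3.1409e+00 -1.5000e-03  2.7421e+00] F [-0.19 -0.24  1.19] grip 0.0854 q [-0.21  0.11 -0.15  0.   -1.31 -1.76]
t 5.9 pos [ 0.522  -0.313   0.0595] rpy [-3.1409e+00 -1.5000e-03  2.7421e+00] F [-0.19 -0.24  1.19] grip 0.0854 q [-0.21  0.11 -0.15  0.   -1.31 -1.76]
t 5.9 shift [-0.0004  0.0008  0.0505] turn [-0.0007 -0.0015 -0.0009] rows 0.8
t 5.95 pos [ 0.5229 -0.3136  0.0614] rpy [-3.1407e+00  1.4000e-03  2.7420e+00] F [ 1.03 -0.62  1.27] grip 0.0853 q [-0.21  0.11 -0.15  0.   -1.31 -1.76]
```

View pics/w3.png

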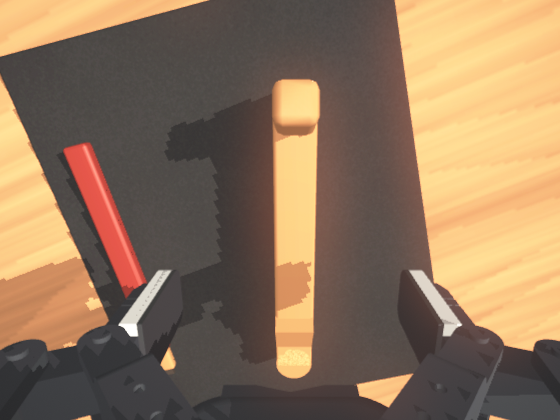

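The stick, columns 275–316, is centred between the fingers, and the pencil lies outside the left finger. I'll descend and grip.

Call:
{"op": "arm_command", "data": {
  "deltas": [
    [[0,0,0.02],[0,0,0]],
    [[0,0,0.04],[0,0,0]],
    [[0,0.0005,0.051],[0,0,0]],
    [[0,0.0005,0.051],[0,0,0]]
  ]
}}

```text
t: 6.45
tcp_pos: [0.5214, -0.3129, 0.0075]
tcp_rot: [-3.141, -0.002, 2.741]
wrist_force: [1.7, 0.3, -0.1]
grip_width: 0.0857
```

Call:
{"op": "arm_command", "data": {
  "deltas": [
    [[0,0,0],[0,0,0]],
    [[0,0,0],[0,0,0]],
    [[0,0,0],[0,0,0]],
    [[0,0,0],[0,0,0]]
  ],
  "fingers": -1,
  "grip_force": 45
}}

```text
t: 6.95
tcp_pos: [0.5226, -0.3133, 0.0096]
tcp_rot: [-3.141, 0.001, 2.741]
wrist_force: [-0.3, 0.3, -0.7]
grip_width: 0.019
```

```bash
python3 -c "
from h import *
show(); wsnap('pics/w4.png'); show()"
```

```text
t 6.95 pos [ 0.5226 -0.3133  0.0096] rpy [-3.1415e+00  1.2000e-03  2.7410e+00] F [-0.32  0.33 -0.72] grip 0.019 q [-0.21  0.15 -0.21  0.   -1.21 -1.76]
t 7.0 pos [ 0.5225 -0.3132  0.0093] rpy [-3.1415e+00  9.0000e-04  2.7410e+00] F [ 0.53 -0.03  0.35] grip 0.0194 q [-0.21  0.15 -0.21  0.   -1.21 -1.76]
```

View pics/w4.png

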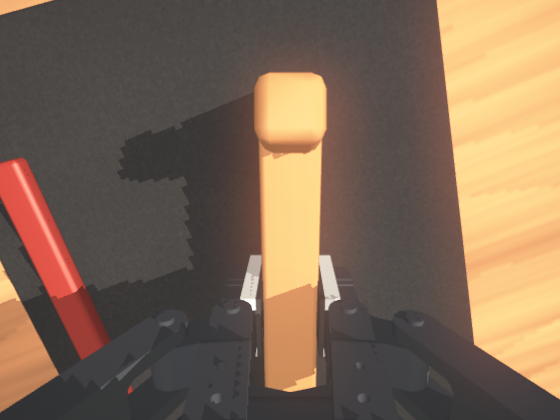

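The stick is gripped, centred between the pads (width 19 mm). I'll check the grip's offset along the stick from the horn's far edge at row 72, then plan the lift.

```bash
python3 - <<'E'
from h import *
s=wsnap(); st=read_state(); t=np.array([np.cos(-.40),np.sin(-.40)])
for v,z in ((72,.062),(76,.064),(140,.064),(150,.060)):
    p=px2w(s,290,v,z)[:2]; print(v,z,((p-np.array(st["tcp_pos"][:2]))@t).round(4))
c=np.array([.6115,.1917]); th=np.radians(12.65); ex=np.array([np.cos(th),np.sin(th)]); ey=np.array([-ex[1],ex[0]])
def J(x,y): return (c+ex*x/1000+ey*y/1000).round(4)
L=85
# phase-1 contact: slab near face; push point y=-90
print("pre",J(-115-L,-94),"fin",J(-47.5-L,-75),"yaw",th-np.pi)
print("p2 pre",J(-24,-175-L),"fin",J(-24,-117.2-L),"yaw",th-np.pi/2)
plan(.5225,-.3132,.12,2.741)
E
```

```text
72 0.062 -0.0791
76 0.064 -0.0782
140 0.064 -0.0638
150 0.06 -0.0608
pre [0.4369 0.0562] fin [0.4986 0.0895] yaw -2.9208085032125104
p2 pre [ 0.645  -0.0672] fin [ 0.6324 -0.0108] yaw -1.3500121764176138
t 7.05 shift [-1.000e-04  0.000e+00 -1.106e-01] turn [-0.0001  0.0009  0.    ] rows 1.8
```

```bash
python3 - <<'E'
from h import *
s=snapshot("top"); rect(s,"pincup",.03); rect(s,"bush",.034); print(px2w(s,292,304,.06))
plan(.437,.056,.12,-2.921,(np.array([.5225,-.3132,.12]),[np.pi,0,2.741]))
E
```

```text
pincup 0.58 [ 350.5 -151.4] [36.3 64.4] 82.9 bbox [290.7, 289.0, 308.3, 320.1]
pincup 0.49 [557.3 187.9] [101.   22.6] 13.1 bbox [173.2, 192.5, 182.0, 226.2]
bush 0.43 [464.2 186.6] [23.6 23.1] 8.7 bbox [167.6, 242.9, 176.8, 251.6]
[ 0.35050265 -0.13210375  0.06      ]
t 7.2 shift [0.2227 0.3066 0.    ] turn [-0.      0.     -0.6212] rows 6.1
```

Call:
{"op": "arm_command", "data": {
  "deltas": [
    [[0,0,-0.02],[0,0,0]],
    [[0,0,-0.05],[0,0,0]],
    [[0,0,-0.09],[0,0,0]],
    [[0,0,-0.11],[0,0,0]],
    [[0,0,-0.11],[0,0,0]]
  ]
}}

```text
t: 7.82
tcp_pos: [0.5229, -0.3133, 0.1206]
tcp_rot: [3.141, 0.003, 2.741]
wrist_force: [-0.1, 0.4, -1.5]
grip_width: 0.0194
```

```bash
python3 - <<'E'
from h import *
show(); plan(.437,.056,.12,-2.921)
E
```

```text
t 7.825 pos [ 0.5229 -0.3133  0.1206] rpy [3.1411e+00 3.1000e-03 2.7408e+00] F [-0.1   0.36 -1.5 ] grip 0.0194 q [-0.21  0.08 -0.08  0.   -1.41 -1.76]
t 7.83 shift [2.232e-01 3.065e-01 1.000e-04] turn [-5.000e-04  3.200e-03 -6.214e-01] rows 6.1
```

Call:
{"op": "arm_command", "data": {
  "deltas": [
    [[0.035,0.045,0],[0,0,-0.1]],
    [[0.072,0.095,0],[0,0,-0.2]],
    [[0.109,0.145,0],[0,0,-0.3]],
    [[0.146,0.195,0],[0,0,-0.4]],
    [[0.182,0.245,0],[0,0,-0.5]]
  ]
}}

```text
t: 8.45
tcp_pos: [0.4485, -0.0149, 0.1168]
tcp_rot: [3.142, -0.002, -3.039]
wrist_force: [0.8, 0.1, 0.4]
grip_width: 0.0191
```

```bash
python3 - <<'E'
from h import *
show(); plan(.437,.056,.04,-2.921)
E
```

```text
t 8.45 pos [ 0.4485 -0.0149  0.1168] rpy [ 3.1415e+00 -2.5000e-03 -3.0395e+00] F [0.77 0.14 0.38] grip 0.0191 q [ 0.42 -0.37 -0.48 -0.   -1.46 -1.89]
t 8.45 shift [0.004  0.0717 0.0768] turn [ 0.0002 -0.0025 -0.1185] rows 1.7
```

Call:
{"op": "arm_command", "data": {
  "deltas": [
    [[0.002,0.035,0.01],[0,0,-0.06]],
    [[0.004,0.071,0.02],[0,0,-0.1185]],
    [[0.004,0.0717,0.05],[0,0,-0.1185]],
    [[0.004,0.0717,0.077],[0,0,-0.1185]],
    [[0.004,0.0717,0.077],[0,0,-0.1185]]
  ]
}}

```text
t: 9.07
tcp_pos: [0.4366, 0.0535, 0.0382]
tcp_rot: [-3.14, -0.007, -2.924]
wrist_force: [-0.1, 1.2, 0.3]
grip_width: 0.0193
```

```bash
python3 - <<'E'
from h import *
show(); plan(.437,.056,.0245,-2.921)
s=snapshot("top");cv2.imwrite("pics/t5.png",cv2.resize(s["color"][140:320,130:330],None,fx=3,fy=3,interpolation=cv2.INTER_CUBIC))
s=wsnap('pics/w5.png'); show()
E
```

```text
t 9.075 pos [0.4366 0.0535 0.0382] rpy [-3.1402 -0.007  -2.9239] F [-0.06  1.25  0.33] grip 0.0193 q [ 0.58 -0.35 -0.61 -0.   -1.31 -1.94]
t 9.07 shift [-0.001   0.0024  0.0137] turn [-0.0013 -0.007  -0.0028] rows 0.2
t 9.175 pos [0.4389 0.0541 0.0417] rpy [-3.1407e+00 -9.0000e-04 -2.9238e+00] F [ 0.02  0.78 -0.2 ] grip 0.019 q [ 0.58 -0.35 -0.61  0.   -1.31 -1.94]
```

View pics/t5.png

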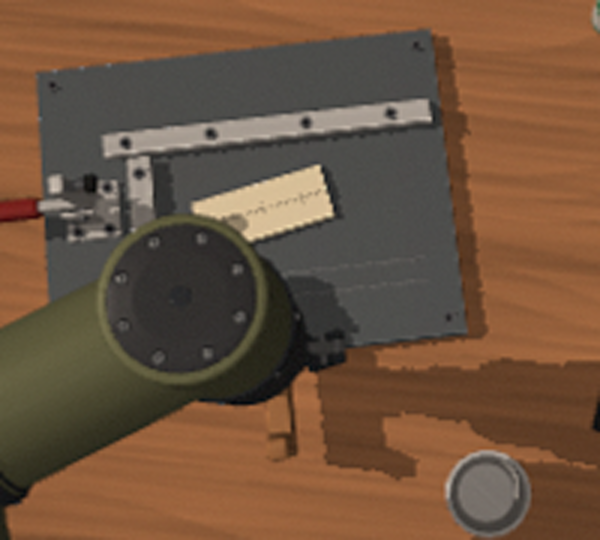

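Call:
{"op": "arm_command", "data": {
  "deltas": [
    [[0,0,0],[0,0,0]],
    [[0,0,0],[0,0,0]],
    [[0,0,0],[0,0,0]]
  ]
}}

```text
t: 9.55
tcp_pos: [0.4393, 0.0545, 0.0423]
tcp_rot: [3.141, 0.001, -2.924]
wrist_force: [0.3, -0.1, -0.7]
grip_width: 0.0192
```

```bash
python3 - <<'E'
from h import *
show(); plan(.437,.056,.0245,-2.921)
s=snapshot("scene");cv2.imwrite("pics/s5.png",cv2.resize(s["color"][130:290,250:450],None,fx=3.5,fy=3.5,interpolation=cv2.INTER_CUBIC)); show()
E
```

```text
t 9.55 pos [0.4393 0.0545 0.0423] rpy [ 3.1414e+00  8.0000e-04 -2.9239e+00] F [ 0.26 -0.07 -0.74] grip 0.0192 q [ 0.58 -0.35 -0.61  0.   -1.31 -1.94]
t 9.55 shift [0.0019 0.002  0.0178] turn [ 0.0002  0.0008 -0.0029] rows 0.3
t 9.6 pos [0.4392 0.0544 0.0421] rpy [ 3.1415e+00  5.0000e-04 -2.9239e+00] F [ 0.31  0.04 -1.26] grip 0.0188 q [ 0.58 -0.35 -0.61  0.   -1.31 -1.94]
```

View pics/s5.png

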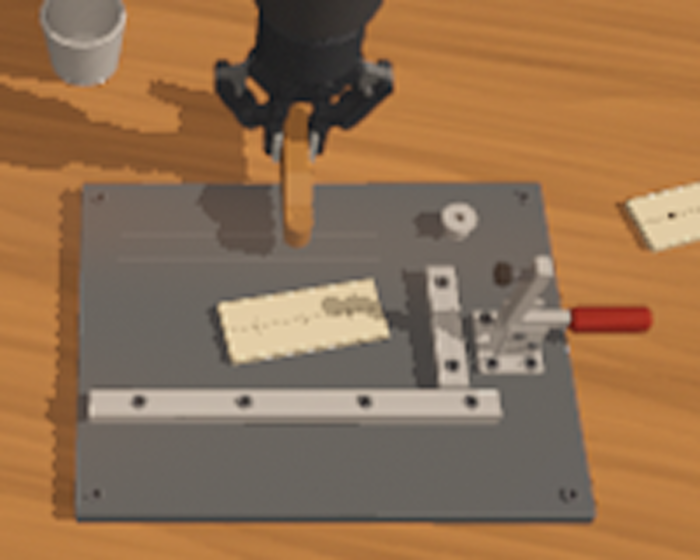

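Call:
{"op": "arm_command", "data": {
  "deltas": [
    [[0,0,0.009],[0,0,-0.003]],
    [[0,0,0.0175],[0,0,-0.003]],
    [[-0.005,0,0.0175],[0,0,-0.003]],
    [[-0.012,0,0.0175],[0,0,-0.003]],
    [[-0.018,0,0.0175],[0,0,-0.003]]
  ]
}}

```text
t: 10.22
tcp_pos: [0.4574, 0.0585, 0.0246]
tcp_rot: [-3.141, 0.0, -2.921]
wrist_force: [1.0, -0.4, -0.4]
grip_width: 0.0191
```

Call:
{"op": "arm_command", "data": {
  "deltas": [
    [[-0.002,0,0],[0,0,0]],
    [[-0.0045,0,0],[0,0,0]],
    [[-0.007,0,0],[0,0,0]],
    [[-0.0095,0,0],[0,0,0]],
    [[-0.012,0,0],[0,0,0]]
  ]
}}

```text
t: 10.85
tcp_pos: [0.4684, 0.061, 0.0243]
tcp_rot: [-3.141, -0.0, -2.921]
wrist_force: [-0.6, -0.5, -1.0]
grip_width: 0.0193
```

```bash
cat >> h.py <<'E'
C=np.array([.6115,.1917]); TH=np.radians(12.65); EX=np.array([np.cos(TH),np.sin(TH)]); EY=np.array([-EX[1],EX[0]])
def jig(L=.085,d=EX):
    st=read_state(); r=np.array(st["tcp_pos"][:2])-C+L*d; f=np.array(st["wrist_force"])
    print("nose jig",(r@EX*1000).round(1),(r@EY*1000).round(1),"Fjig",(f[:2]@EX).round(2),(f[:2]@EY).round(2))
def sc(fn):
    s=snapshot("scene");cv2.imwrite("pics/"+fn,cv2.resize(s["color"][160:270,260:420],None,fx=4.5,fy=4.5,interpolation=cv2.INTER_CUBIC)); return s
E
python3 - <<'E'
from h import *
show(); jig(); sc("s6.png"); show()
E
```

```text
t 10.85 pos [0.4684 0.061  0.0243] rpy [-3.1415e+00 -1.0000e-04 -2.9208e+00] F [-0.57 -0.45 -1.01] grip 0.0193 q [ 0.56 -0.24 -0.55  0.   -1.25 -1.91]
nose jig -83.2 -96.2 Fjig -0.66 -0.32
t 10.9 pos [0.4686 0.061  0.0243] rpy [-3.1414 -0.     -2.9208] F [-0.21 -0.23 -0.77] grip 0.0192 q [ 0.56 -0.24 -0.55  0.   -1.25 -1.91]
```

View pics/s6.png

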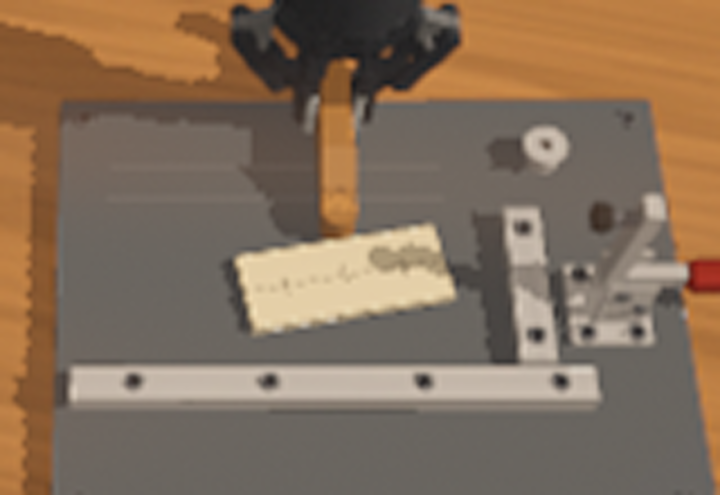

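Call:
{"op": "arm_command", "data": {
  "deltas": [
    [[-0.0025,0,0],[0,0,0]],
    [[-0.005,0,0],[0,0,0]],
    [[-0.0075,0,0],[0,0,0]],
    [[-0.01,0,0],[0,0,0]],
    [[-0.0125,0,0],[0,0,0]]
  ]
}}

```text
t: 11.52
tcp_pos: [0.4807, 0.0637, 0.0243]
tcp_rot: [-3.141, -0.0, -2.921]
wrist_force: [-0.8, -0.3, -0.7]
grip_width: 0.0194
```

Call:
{"op": "arm_command", "data": {
  "deltas": [
    [[-0.0025,0,0],[0,0,0]],
    [[-0.005,0,0],[0,0,0]],
    [[-0.0075,0,0],[0,0,0]],
    [[-0.01,0,0],[0,0,0]],
    [[-0.0125,0,0],[0,0,0]]
  ]
}}

```text
t: 12.15
tcp_pos: [0.4929, 0.0664, 0.0243]
tcp_rot: [-3.141, -0.0, -2.921]
wrist_force: [-0.5, -0.2, -0.5]
grip_width: 0.0195
```

```bash
python3 - <<'E'
from h import *
show(); jig(); sc("s7.png"); show()
E
```

```text
t 12.15 pos [0.4929 0.0664 0.0243] rpy [-3.1415e+00 -1.0000e-04 -2.9208e+00] F [-0.47 -0.21 -0.5 ] grip 0.0195 q [ 0.54 -0.16 -0.49  0.   -1.24 -1.89]
nose jig -58.2 -96.2 Fjig -0.51 -0.1
t 12.2 pos [0.4931 0.0665 0.0243] rpy [-3.1415e+00  1.0000e-04 -2.9207e+00] F [-1.45  0.42 -1.41] grip 0.0191 q [ 0.54 -0.16 -0.49  0.   -1.24 -1.89]
```

View pics/s7.png

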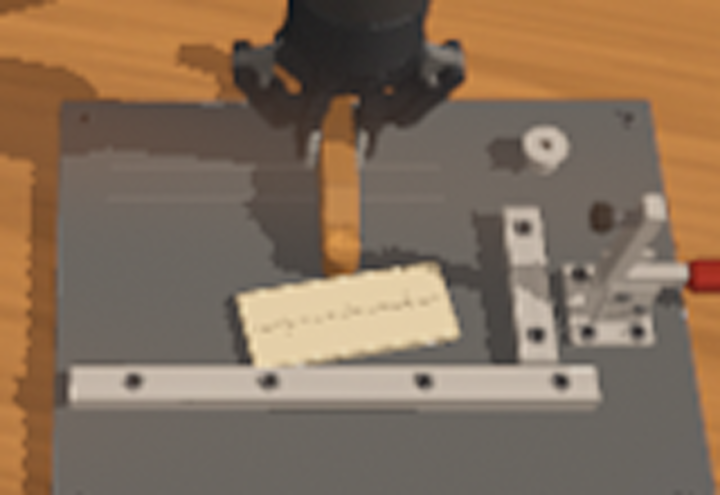

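Call:
{"op": "arm_command", "data": {
  "deltas": [
    [[-0.0015,0,0],[0,0,0]],
    [[-0.003,0,0],[0,0,0]],
    [[-0.0045,0,0],[0,0,0]],
    [[-0.006,0,0],[0,0,0]],
    [[-0.007,0,0],[0,0,0]]
  ]
}}

```text
t: 12.82
tcp_pos: [0.4996, 0.068, 0.0243]
tcp_rot: [-3.142, -0.0, -2.921]
wrist_force: [-1.1, 0.5, -1.1]
grip_width: 0.0194
```

```bash
python3 - <<'E'
from h import *
show(); jig(); sc("s8.png"); jig()
E
```

```text
t 12.825 pos [0.4996 0.068  0.0243] rpy [-3.1415e+00 -1.0000e-04 -2.9208e+00] F [-1.1   0.52 -1.06] grip 0.0194 q [ 0.54 -0.14 -0.47  0.   -1.24 -1.89]
nose jig -51.2 -96.2 Fjig -0.96 0.75
nose jig -51.2 -96.2 Fjig -1.35 0.39
```

View pics/s8.png

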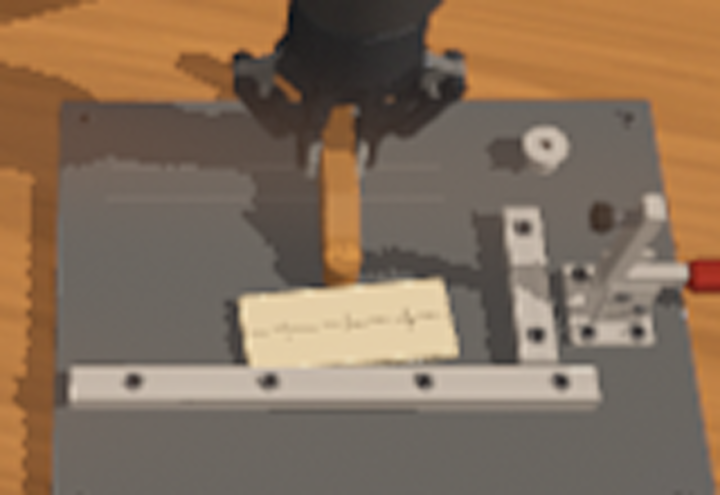

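Call:
{"op": "arm_command", "data": {
  "deltas": [
    [[-0.0006,0,0],[0,0,0]],
    [[-0.0011,0,0],[0,0,0]],
    [[-0.0016,0,0],[0,0,0]],
    [[-0.002,0,0],[0,0,0]],
    [[-0.0024,0,0],[0,0,0]]
  ]
}}

```text
t: 13.5
tcp_pos: [0.5019, 0.0685, 0.0243]
tcp_rot: [-3.142, -0.0, -2.921]
wrist_force: [-1.9, -0.5, -2.2]
grip_width: 0.0192
```

```bash
python3 - <<'E'
from h import *
jig(); sc("s9.png"); jig()
E
```

```text
nose jig -48.9 -96.2 Fjig -1.94 -0.03
nose jig -48.8 -96.2 Fjig -1.55 0.19
```

View pics/s9.png

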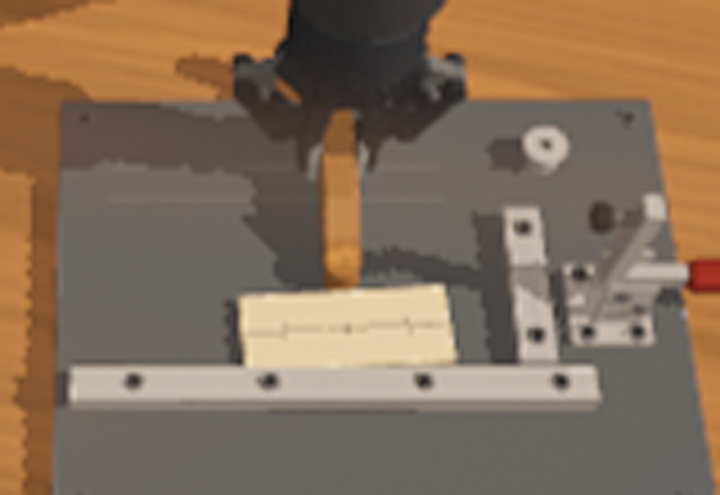

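Call:
{"op": "arm_command", "data": {
  "deltas": [
    [[-0.0003,0,0],[0,0,0]],
    [[-0.0006,0,0],[0,0,0]],
    [[-0.0009,0,0],[0,0,0]],
    [[-0.0012,0,0],[0,0,0]],
    [[-0.0015,0,0],[0,0,0]]
  ]
}}

```text
t: 14.18
tcp_pos: [0.5034, 0.0688, 0.0243]
tcp_rot: [-3.141, -0.0, -2.921]
wrist_force: [-0.2, 0.7, -1.0]
grip_width: 0.0195
```

```bash
python3 - <<'E'
from h import *
jig(); sc("s10.png"); jig()
E
```

```text
nose jig -47.4 -96.2 Fjig -0.03 0.75
nose jig -47.4 -96.2 Fjig -1.41 0.7
```

View pics/s10.png

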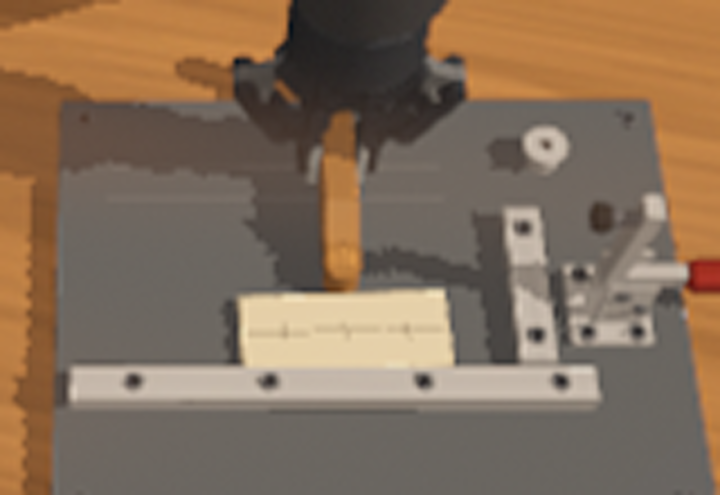

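Nearly flat now. I'll continue with the same small steps.

Call:
{"op": "arm_command", "data": {
  "deltas": [
    [[-0.0003,0,0],[0,0,0]],
    [[-0.0006,0,0],[0,0,0]],
    [[-0.0009,0,0],[0,0,0]]
  ]
}}

```text
t: 14.6
tcp_pos: [0.5043, 0.069, 0.0243]
tcp_rot: [-3.142, 0.0, -2.921]
wrist_force: [-0.8, -0.8, -1.2]
grip_width: 0.0192
```

```bash
python3 - <<'E'
from h import *
jig(); sc("s11.png"); jig();snapshot("wrist");jig()
E
```

```text
nose jig -46.5 -96.2 Fjig -0.94 -0.57
nose jig -46.5 -96.3 Fjig -1.47 1.09
nose jig -46.5 -96.2 Fjig -0.44 0.27
```

View pics/s11.png

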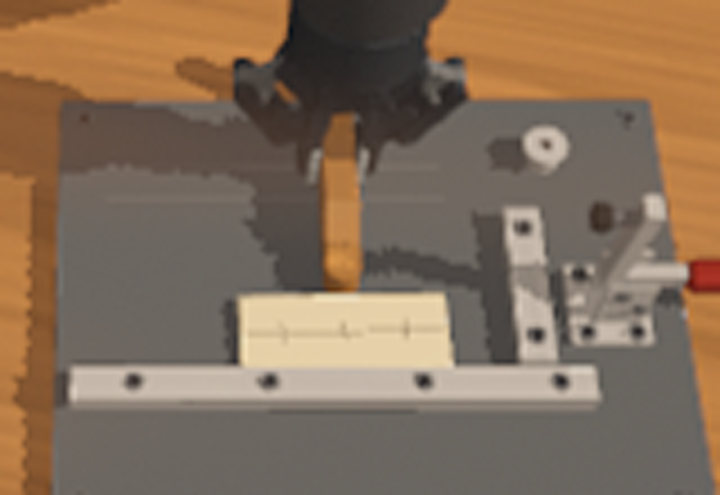

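Call:
{"op": "arm_command", "data": {
  "deltas": [
    [[-0.0003,0,0],[0,0,0]],
    [[-0.0006,0,0],[0,0,0]]
  ]
}}

```text
t: 14.95
tcp_pos: [0.5048, 0.0691, 0.0243]
tcp_rot: [-3.142, -0.0, -2.921]
wrist_force: [-0.5, 0.2, -0.8]
grip_width: 0.0192
```

```bash
cat >> h.py <<'E'
def favg(n=4,L=.085,d=EX):
    F=[];P=[]
    for i in range(n):
        st=read_state(); f=np.array(st["wrist_force"]); F.append([f[:2]@EX,f[:2]@EY,f[2]]); r=np.array(st["tcp_pos"][:2])-C+L*d; P.append([r@EX*1e3,r@EY*1e3]); snapshot("wrist")
    print("F avg jig",np.mean(F,0).round(2),"nose",np.mean(P,0).round(2),"t",read_state()["t"])
E
python3 - <<'E'
from h import *
favg()
E
```

```text
F avg jig [-0.83  0.64 -0.91] nose [-45.88 -96.24] t 15.15
```

Call:
{"op": "arm_command", "data": {
  "deltas": [
    [[-0.0003,0,0],[0,0,0]],
    [[-0.0006,0,0],[0,0,0]]
  ]
}}

```text
t: 15.4
tcp_pos: [0.5054, 0.0692, 0.0243]
tcp_rot: [-3.142, -0.0, -2.921]
wrist_force: [-1.5, -0.1, -1.1]
grip_width: 0.0191
```

```bash
python3 - <<'E'
from h import *
favg()
E
```

```text
F avg jig [-1.43  0.78 -0.56] nose [-45.33 -96.24] t 15.6
```

Call:
{"op": "arm_command", "data": {
  "deltas": [
    [[-0.0003,0,0],[0,0,0]],
    [[-0.0005,0,0],[0,0,0]]
  ]
}}

```text
t: 15.85
tcp_pos: [0.5055, 0.0692, 0.0242]
tcp_rot: [-3.141, -0.001, -2.921]
wrist_force: [-5.2, 0.2, 0.5]
grip_width: 0.0192
```

```bash
python3 - <<'E'
from h import *
favg(); sc("s12.png")
E
```

```text
F avg jig [-5.02  1.31  0.82] nose [-45.21 -96.29] t 16.05
```

View pics/s12.png

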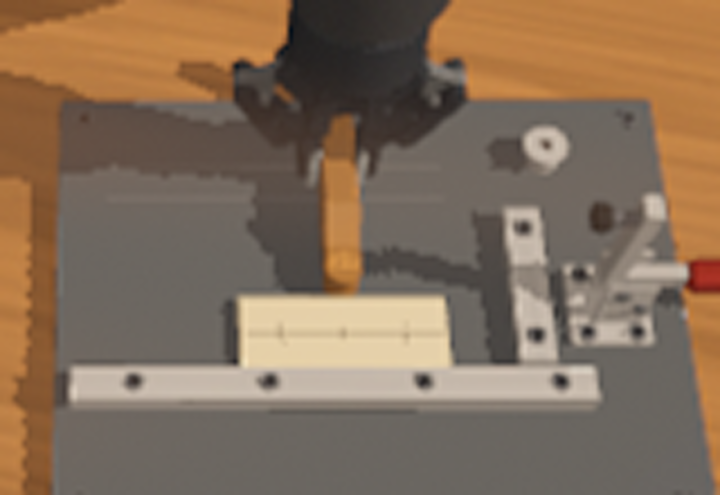

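Force against the fence is now about 5 N with the slab parallel, at (345,330) in the crop. I'll back off, lift, and measure the slab in the jig frame.

Call:
{"op": "arm_command", "data": {
  "deltas": [
    [[0.002,0,0],[0,0,0]],
    [[0.015,0,0],[0,0,0]],
    [[0.035,0,-0.005],[0,0,0]],
    [[0.055,0,-0.03],[0,0,0]],
    [[0.055,0,-0.07],[0,0,0]]
  ]
}}

```text
t: 16.73
tcp_pos: [0.4512, 0.057, 0.0943]
tcp_rot: [-3.141, -0.0, -2.921]
wrist_force: [0.3, 0.3, -0.4]
grip_width: 0.0193
```

```bash
python3 - <<'E'
from h import *
s=sc("s13.png")
def jj(u,v,z): 
    p=px2w(s,260+u/4.5,160+v/4.5,z)[:2]-C; return (p@EX*1e3).round(1),(p@EY*1e3).round(1)
for nm,u,v,z in [("fence near -y",70,366,.03),("fence near +y",598,366,.03),("stop near R",503,207,.03),("stop far R",519,362,.03),("slab -y near",238,297,.024),("slab +y near",447,296,.024),("slab -y far",240,367,.024),("slab +y far",451,366,.024)]: print(nm,jj(u,v,z))
show()
plan(.648,-.08,.1,-1.350)
E
```

```text
fence near -y (np.float64(3.4), np.float64(-247.0))
fence near +y (np.float64(2.8), np.float64(45.0))
stop near R (np.float64(-100.5), np.float64(3.0))
stop far R (np.float64(0.4), np.float64(1.7))
slab -y near (np.float64(-43.9), np.float64(-152.1))
slab +y near (np.float64(-44.7), np.float64(-33.3))
slab -y far (np.float64(0.8), np.float64(-152.4))
slab +y far (np.float64(-0.1), np.float64(-34.9))
t 16.775 pos [0.4549 0.0576 0.1018] rpy [-3.1412  0.01   -2.9201] F [2.02 0.05 5.23] grip 0.0193 q [ 0.57 -0.34 -0.49  0.   -1.41 -1.92]
t 16.77 shift [-0.1582 -0.1767  0.0034] turn [-0.0082  0.0075 -1.5701] rows 8.4
```

View pics/s13.png

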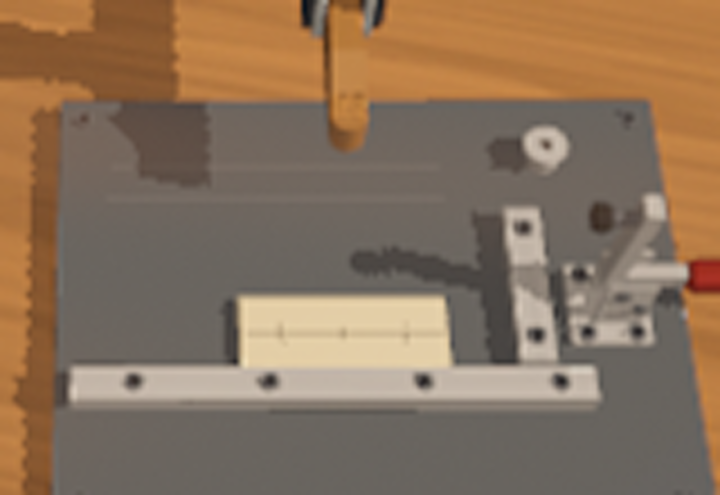

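```bash
python3 - <<'E'
from h import *
show(); plan(.6383,-.0739,.1,-1.350)
E
```

```text
t 16.775 pos [0.4549 0.0576 0.1018] rpy [-3.1412  0.01   -2.9201] F [2.02 0.05 5.23] grip 0.0193 q [ 0.57 -0.34 -0.49  0.   -1.41 -1.92]
t 16.77 shift [-0.15   -0.1686  0.0033] turn [-0.0082  0.0075 -1.5701] rows 8.4
```

Call:
{"op": "arm_command", "data": {
  "deltas": [
    [[-0.01,-0.02,0],[0,0,-0.18]],
    [[-0.028,-0.04,0],[0,0,-0.36]],
    [[-0.05,-0.06,0],[0,0,-0.54]],
    [[-0.07,-0.08,0],[0,0,-0.72]],
    [[-0.09,-0.1,0],[0,0,-0.9]]
  ]
}}

```text
t: 17.4
tcp_pos: [0.5635, -0.0212, 0.0945]
tcp_rot: [-3.14, 0.001, -2.015]
wrist_force: [-1.1, -0.1, -0.1]
grip_width: 0.0195
```

```bash
python3 - <<'E'
from h import *
show(); plan(.6383,-.0739,.1,-1.350)
E
```

```text
t 17.4 pos [ 0.5635 -0.0212  0.0945] rpy [-3.1399e+00  7.0000e-04 -2.0151e+00] F [-1.08 -0.09 -0.11] grip 0.0195 q [ 0.32 -0.03 -0.24  0.   -1.36 -0.76]
t 17.4 shift [ 0.0154 -0.0902 -0.0054] turn [-1.900e-03  1.000e-04 -6.651e-01] rows 3.6
```

Call:
{"op": "arm_command", "data": {
  "deltas": [
    [[0.004,-0.025,0],[0,0,-0.18]],
    [[0.008,-0.05,0],[0,0,-0.36]],
    [[0.012,-0.07,0],[0,0,-0.53]],
    [[0.0154,-0.09,0.01],[0,0,-0.665]],
    [[0.0154,-0.09,0.04],[0,0,-0.665]]
  ]
}}

```text
t: 18.02
tcp_pos: [0.6389, -0.0745, 0.0555]
tcp_rot: [-3.137, -0.002, -1.355]
wrist_force: [0.8, -0.3, -1.4]
grip_width: 0.0192
```

Call:
{"op": "arm_command", "data": {
  "deltas": [
    [[0,0,0],[0,0,0]],
    [[0,0,0],[0,0,0]],
    [[0,0,0],[0,0,0]]
  ]
}}

```text
t: 18.4
tcp_pos: [0.6372, -0.0734, 0.0562]
tcp_rot: [-3.139, -0.001, -1.355]
wrist_force: [-0.3, 0.0, -0.4]
grip_width: 0.0194
```

```bash
python3 - <<'E'
from h import *
show(); plan(.6383,-.0739,.0245,-1.350); s=wsnap("pics/w14.png"); show();sc("s14.png")
t=EY; st=read_state()
for v,z in ((72,.064+.0447-.004),): pass
E
```

```text
t 18.4 pos [ 0.6372 -0.0734  0.0562] rpy [-3.1388e+00 -8.0000e-04 -1.3554e+00] F [-0.31  0.03 -0.37] grip 0.0194 q [ 0.2   0.19 -0.07  0.   -1.3   0.02]
t 18.4 shift [ 0.0007 -0.0009  0.0317] turn [-0.0028 -0.0008 -0.0054] rows 0.5
t 18.45 pos [ 0.6371 -0.0734  0.056 ] rpy [-3.1390e+00 -6.0000e-04 -1.3555e+00] F [-0.41  0.42 -0.04] grip 0.0195 q [ 0.2   0.19 -0.07  0.   -1.3   0.02]
```

View pics/s14.png

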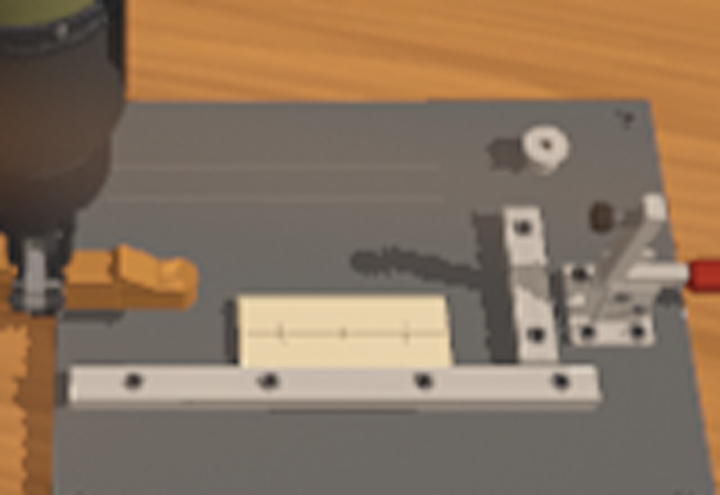

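View pics/w14.png

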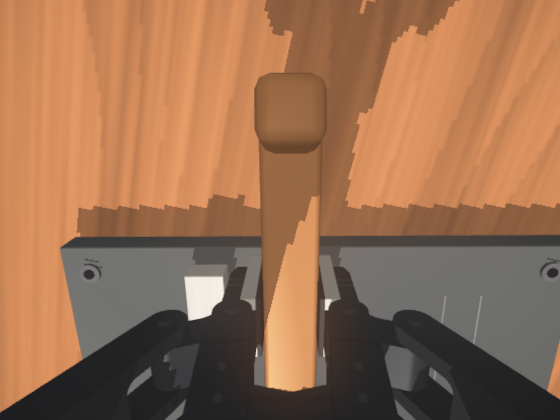

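Call:
{"op": "arm_command", "data": {
  "deltas": [
    [[0,0,0.015],[-0.0028,-0.0008,-0.0054]],
    [[0,0,0.0315],[-0.0028,-0.0008,-0.0054]],
    [[-0.005,0,0.0315],[-0.0028,-0.0008,-0.0054]],
    [[-0.011,0,0.0315],[-0.0028,-0.0008,-0.0054]],
    [[-0.016,0,0.0315],[-0.0028,-0.0008,-0.0054]]
  ]
}}

```text
t: 19.12
tcp_pos: [0.6326, -0.0574, 0.0223]
tcp_rot: [3.138, 0.001, -1.35]
wrist_force: [0.1, -0.3, -1.6]
grip_width: 0.019
```

```bash
python3 - <<'E'
from h import *
show(); favg(2,.085,EY); sc("s15.png")
E
```

```text
t 19.125 pos [ 0.6326 -0.0574  0.0223] rpy [ 3.1381e+00  1.0000e-03 -1.3503e+00] F [ 0.05 -0.34 -1.58] grip 0.019 q [ 0.22  0.21 -0.12 -0.   -1.25 -0.  ]
F avg jig [ 0.08 -0.13 -1.41] nose [ -33.91 -162.43] t 19.225
```

View pics/s15.png

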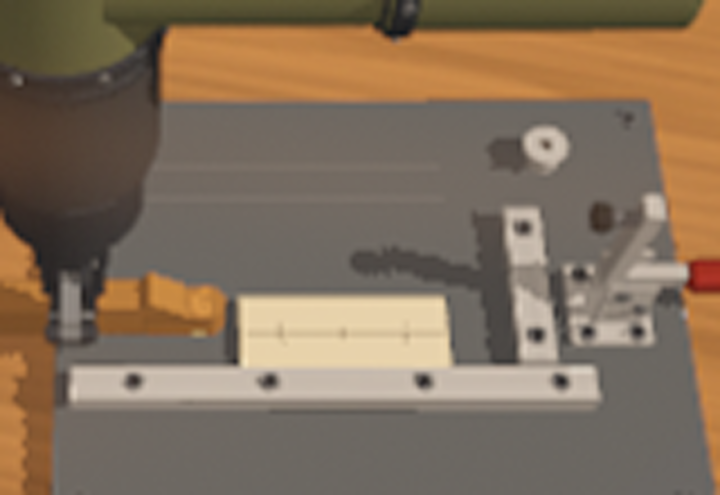

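Call:
{"op": "arm_command", "data": {
  "deltas": [
    [[-0.002,0,-0.0015],[0,0,0]],
    [[-0.0045,0,-0.0015],[0,0,0]],
    [[-0.007,0,-0.0015],[0,0,0]],
    [[-0.0095,0,-0.0015],[0,0,0]],
    [[-0.012,-0.0003,-0.0015],[0,0,0]]
  ]
}}

```text
t: 19.9
tcp_pos: [0.6304, -0.0462, 0.0243]
tcp_rot: [3.138, 0.0, -1.35]
wrist_force: [-0.1, -1.0, -0.8]
grip_width: 0.0194
```

```bash
python3 - <<'E'
from h import *
show(); favg(2,.085,EY); sc("s16.png")
E
```

```text
t 19.9 pos [ 0.6304 -0.0462  0.0243] rpy [ 3.1384e+00  4.0000e-04 -1.3504e+00] F [-0.09 -1.02 -0.82] grip 0.0194 q [ 0.24  0.2  -0.12 -0.   -1.25 -0.02]
F avg jig [-0.6  -0.97 -1.15] nose [ -33.59 -151.16] t 20.0
```

View pics/s16.png

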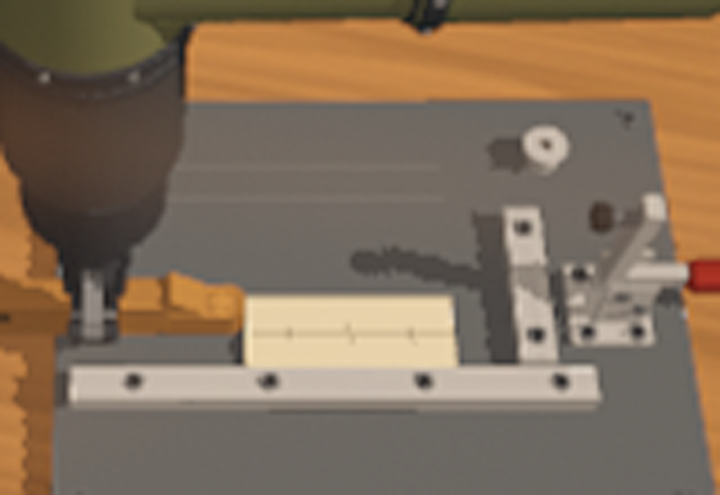

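Call:
{"op": "arm_command", "data": {
  "deltas": [
    [[-0.0025,-0.0002,0],[0,0,0]],
    [[-0.005,-0.0004,0],[0,0,0]],
    [[-0.0075,-0.0006,0],[0,0,0]],
    [[-0.01,-0.0008,0],[0,0,0]],
    [[-0.0125,-0.001,0],[0,0,0]]
  ]
}}

```text
t: 20.68
tcp_pos: [0.6288, -0.0335, 0.0243]
tcp_rot: [3.139, 0.001, -1.35]
wrist_force: [0.6, -1.9, -0.8]
grip_width: 0.0193
```

```bash
python3 - <<'E'
from h import *
favg(2,.085,EY); sc("s17.png")
E
```

```text
F avg jig [ 0.22 -1.07 -0.78] nose [ -32.44 -138.43] t 20.775
```

View pics/s17.png

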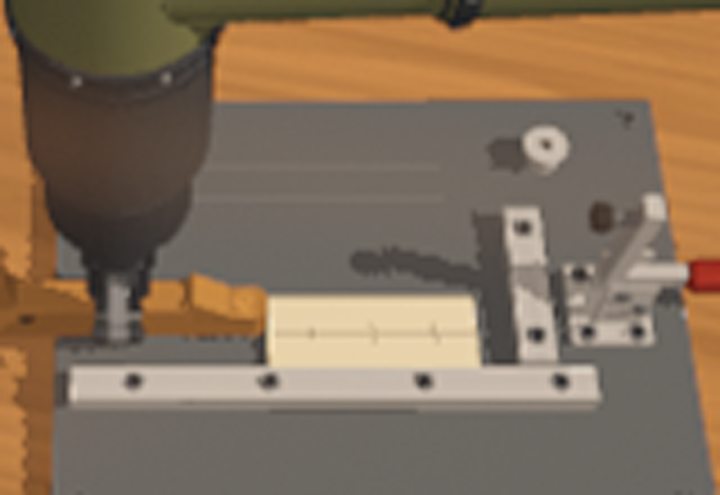

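Call:
{"op": "arm_command", "data": {
  "deltas": [
    [[-0.0025,-0.0002,0],[0,0,0]],
    [[-0.005,-0.0004,0],[0,0,0]],
    [[-0.0075,-0.0006,0],[0,0,0]],
    [[-0.01,-0.0008,0],[0,0,0]],
    [[-0.0125,-0.001,0],[0,0,0]]
  ]
}}

```text
t: 21.45
tcp_pos: [0.627, -0.0211, 0.0243]
tcp_rot: [3.139, 0.001, -1.35]
wrist_force: [-0.2, -0.6, -1.0]
grip_width: 0.0194
```

Call:
{"op": "arm_command", "data": {
  "deltas": [
    [[-0.001,-0.0001,0],[0,0,0]],
    [[-0.002,-0.0001,0],[0,0,0]],
    [[-0.003,-0.0002,0],[0,0,0]],
    [[-0.004,-0.0002,0],[0,0,0]],
    [[-0.005,-0.0003,0],[0,0,0]]
  ]
}}

```text
t: 22.08
tcp_pos: [0.6262, -0.0163, 0.0243]
tcp_rot: [3.139, 0.001, -1.35]
wrist_force: [-0.6, -1.2, -0.0]
grip_width: 0.0197
```

```bash
python3 - <<'E'
from h import *
favg(2,.085,EY); sc("s18.png")
E
```

```text
F avg jig [-0.75 -0.51 -0.29] nose [ -31.17 -121.15] t 22.175
```

View pics/s18.png

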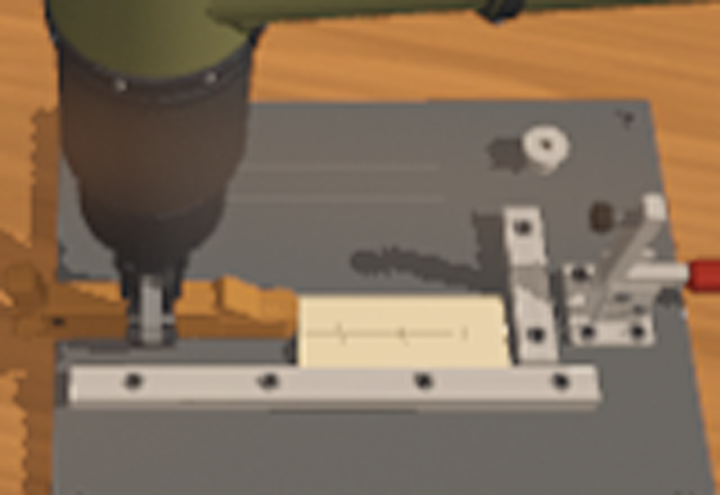

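Call:
{"op": "arm_command", "data": {
  "deltas": [
    [[-0.0005,0,0],[0,0,0]],
    [[-0.001,0,0],[0,0,0]],
    [[-0.0015,-0.0001,0],[0,0,0]],
    [[-0.002,-0.0001,0],[0,0,0]]
  ]
}}

```text
t: 22.72
tcp_pos: [0.6259, -0.0144, 0.0243]
tcp_rot: [3.139, 0.001, -1.35]
wrist_force: [-0.5, -0.5, -0.7]
grip_width: 0.0192
```

```bash
python3 - <<'E'
from h import *
favg(3,.085,EY)
E
```

```text
F avg jig [-0.55 -0.78 -0.91] nose [ -31.1  -119.23] t 22.875
```

Call:
{"op": "arm_command", "data": {
  "deltas": [
    [[-0.0004,0,0],[0,0,0]],
    [[-0.0008,-0.0001,0],[0,0,0]],
    [[-0.0012,-0.0001,0],[0,0,0]]
  ]
}}

```text
t: 23.25
tcp_pos: [0.6257, -0.0132, 0.0243]
tcp_rot: [3.139, 0.001, -1.35]
wrist_force: [0.7, -0.8, -0.4]
grip_width: 0.0195
```

```bash
python3 - <<'E'
from h import *
favg(3,.085,EY); sc("s19.png")
E
```

```text
F avg jig [-0.73 -1.2  -0.51] nose [ -31.01 -118.03] t 23.4
```

View pics/s19.png

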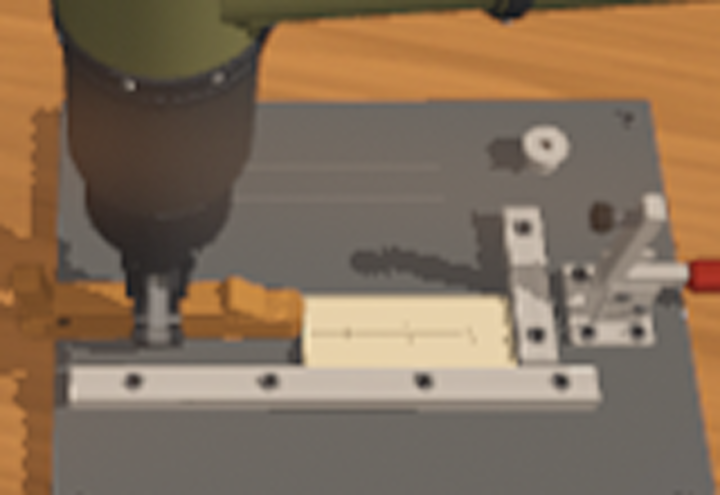

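Close now, with about 1 mm left. I'll continue in 0.3 mm steps.

Call:
{"op": "arm_command", "data": {
  "deltas": [
    [[-0.0003,0,0],[0,0,0]],
    [[-0.0006,-0.0001,0],[0,0,0]]
  ]
}}

```text
t: 23.7
tcp_pos: [0.6257, -0.0126, 0.0243]
tcp_rot: [3.139, 0.001, -1.35]
wrist_force: [-0.1, -0.8, -1.3]
grip_width: 0.0194
```

```bash
python3 - <<'E'
from h import *
favg(3,.085,EY)
E
```

```text
F avg jig [-0.43 -1.03 -1.42] nose [ -30.88 -117.42] t 23.85
```

Call:
{"op": "arm_command", "data": {
  "deltas": [
    [[-0.0003,0,0],[0,0,0]],
    [[-0.0005,-0.0001,0],[0,0,0]]
  ]
}}

```text
t: 24.1
tcp_pos: [0.6257, -0.0121, 0.0243]
tcp_rot: [3.139, 0.001, -1.35]
wrist_force: [-0.4, -0.6, -0.7]
grip_width: 0.0193
```

```bash
python3 - <<'E'
from h import *
favg(3,.085,EY)
E
```

```text
F avg jig [-0.61 -0.83 -0.94] nose [ -30.79 -116.93] t 24.25
```

Call:
{"op": "arm_command", "data": {
  "deltas": [
    [[-0.0003,0,0],[0,0,0]],
    [[-0.0005,-0.0001,0],[0,0,0]]
  ]
}}

```text
t: 24.5
tcp_pos: [0.6256, -0.0116, 0.0243]
tcp_rot: [3.139, 0.001, -1.35]
wrist_force: [-0.7, -1.9, -2.1]
grip_width: 0.0195
```

```bash
python3 - <<'E'
from h import *
favg(3,.085,EY)
E
```

```text
F avg jig [-0.85 -1.49 -1.33] nose [ -30.69 -116.43] t 24.65
```

Call:
{"op": "arm_command", "data": {
  "deltas": [
    [[-0.0003,0,0],[0,0,0]],
    [[-0.0005,0,0],[0,0,0]]
  ]
}}

```text
t: 24.9
tcp_pos: [0.6256, -0.0112, 0.0244]
tcp_rot: [3.139, 0.001, -1.35]
wrist_force: [-0.5, -1.7, -1.0]
grip_width: 0.019
```

```bash
python3 - <<'E'
from h import *
favg(3,.085,EY); sc("s20.png")
E
```

```text
F avg jig [ 0.18 -1.45 -0.93] nose [ -30.67 -116.06] t 25.05
```

View pics/s20.png

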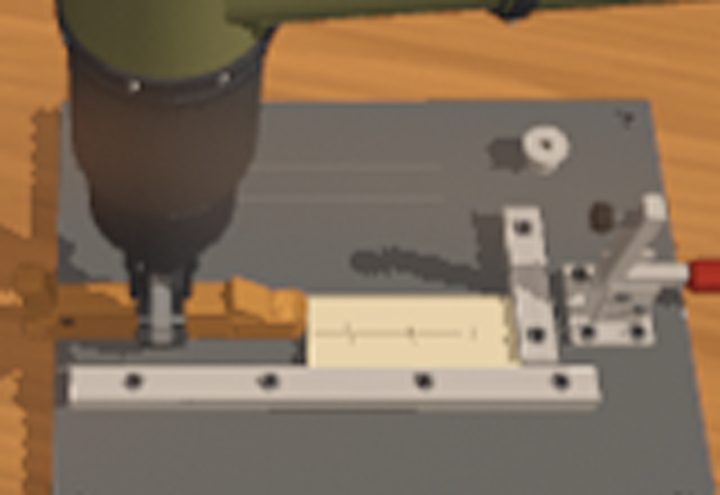

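Call:
{"op": "arm_command", "data": {
  "deltas": [
    [[-0.0002,0,0],[0,0,0]],
    [[-0.0004,0,0],[0,0,0]]
  ]
}}

```text
t: 25.35
tcp_pos: [0.6255, -0.0111, 0.0244]
tcp_rot: [3.139, 0.0, -1.351]
wrist_force: [-1.0, -3.0, 0.0]
grip_width: 0.0193
```

```bash
python3 - <<'E'
from h import *
favg(3,.085,EY)
E
```

```text
F avg jig [-0.72 -3.61 -0.65] nose [ -30.7 -115.9] t 25.5
```

Call:
{"op": "arm_command", "data": {
  "deltas": [
    [[-0.0002,0,0],[0,0,0]],
    [[-0.0002,0,0],[0,0,0]]
  ]
}}

```text
t: 25.75
tcp_pos: [0.6255, -0.011, 0.0245]
tcp_rot: [3.139, 0.0, -1.351]
wrist_force: [1.5, -4.3, -0.3]
grip_width: 0.0191
```

```bash
python3 - <<'E'
from h import *
favg(3,.085,EY); sc("s21.png")
E
```

```text
F avg jig [-0.14 -4.77 -0.83] nose [ -30.7  -115.82] t 25.9
```

View pics/s21.png

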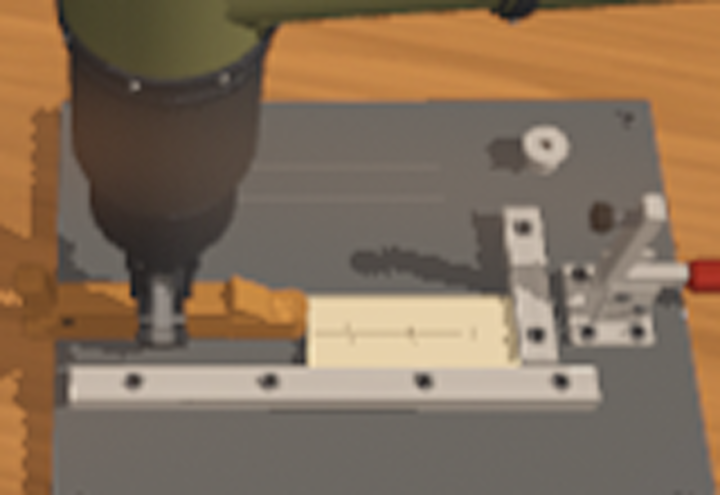

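Call:
{"op": "arm_command", "data": {
  "deltas": [
    [[0.002,0,0],[0,0,0]],
    [[0.012,0,0],[0,0,0]],
    [[0.03,0,0],[0,0,0]],
    [[0.05,0.005,-0.02],[0,0,0]],
    [[0.06,0.015,-0.06],[0,0,0]]
  ]
}}

```text
t: 26.58
tcp_pos: [0.6231, -0.0746, 0.0842]
tcp_rot: [3.135, 0.001, -1.352]
wrist_force: [0.6, 0.6, -0.0]
grip_width: 0.0192
```

```bash
python3 - <<'E'
from h import *
sc("s22.png"); show(); plan(.5227,-.3132,.12,2.741)
E
```

```text
t 26.625 pos [ 0.6258 -0.0762  0.0931] rpy [-3.1372e+00 -3.0000e-03 -1.3520e+00] F [ 2.16 -1.08  6.21] grip 0.0193 q [ 0.2   0.14 -0.06  0.   -1.36  0.02]
t 26.62 shift [ 0.2091  0.152  -0.027 ] turn [-0.0057  0.0031  2.1902] rows 11.7
```

View pics/s22.png

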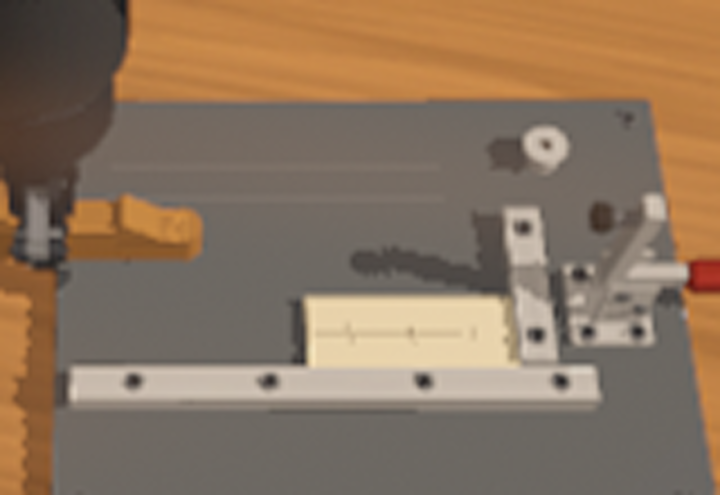

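```bash
python3 - <<'E'
from h import *
plan(.645,.045,.24,-2.92)
E
```

```text
t 26.62 shift [-0.1137 -0.0457 -0.1471] turn [-5.800e-03  1.100e-03  1.568e+00] rows 8.4
```

Call:
{"op": "arm_command", "data": {
  "deltas": [
    [[0,0,-0.05],[0,0,0.18]],
    [[-0.01,-0.005,-0.1],[0,0,0.36]],
    [[-0.03,-0.015,-0.135],[0,0,0.54]],
    [[-0.05,-0.022,-0.145],[0,0,0.72]],
    [[-0.075,-0.03,-0.147],[0,0,0.9]]
  ]
}}

```text
t: 27.25
tcp_pos: [0.638, 0.0066, 0.2346]
tcp_rot: [-3.141, 0.001, -2.258]
wrist_force: [0.6, 0.2, -0.5]
grip_width: 0.0196
```

```bash
python3 - <<'E'
from h import *
plan(.645,.045,.24,-2.92)
E
```

```text
t 27.25 shift [-0.0342  0.019  -0.0054] turn [1.000e-04 1.400e-03 6.622e-01] rows 3.5
```

Call:
{"op": "arm_command", "data": {
  "deltas": [
    [[-0.009,0.005,0],[0,0,0.18]],
    [[-0.018,0.01,0],[0,0,0.36]],
    [[-0.027,0.015,0],[0,0,0.54]],
    [[-0.034,0.019,0],[0,0,0.66]],
    [[-0.034,0.019,0],[0,0,0.66]]
  ]
}}

```text
t: 27.88
tcp_pos: [0.6442, 0.0451, 0.2326]
tcp_rot: [3.141, -0.001, -2.909]
wrist_force: [0.3, -0.6, -1.9]
grip_width: 0.0193
```

```bash
python3 - <<'E'
from h import *
show(); s=wsnap(); s=wsnap("pics/w23.png"); np.savez('w23.npz',view=s['view'],color=s['color'],fov_y=s['fov_y'],cx=s['cx'],cy=s['cy']); show()
E
```

```text
t 27.875 pos [0.6442 0.0451 0.2326] rpy [ 3.1409e+00 -1.4000e-03 -2.9095e+00] F [ 0.29 -0.57 -1.94] grip 0.0193 q [ 0.38  0.16  0.22 -0.   -1.63 -1.72]
t 27.975 pos [0.6441 0.0449 0.2323] rpy [ 3.1410e+00 -1.8000e-03 -2.9084e+00] F [ 0.2  -0.12 -0.59] grip 0.0192 q [ 0.38  0.16  0.22 -0.   -1.63 -1.72]
```

View pics/w23.png

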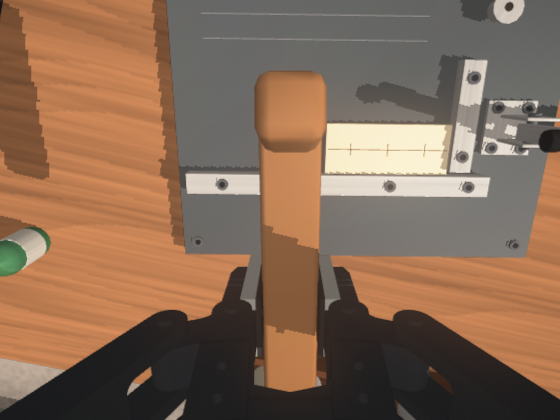

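```bash
python3 - <<'E'
from h import *
a=cv2.imread("pics/w23.png"); cv2.imwrite("pics/w23z.png",cv2.resize(a[55:205,310:500],None,fx=4,fy=4,interpolation=cv2.INTER_CUBIC))
E
```

```text
(no output)
```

View pics/w23z.png

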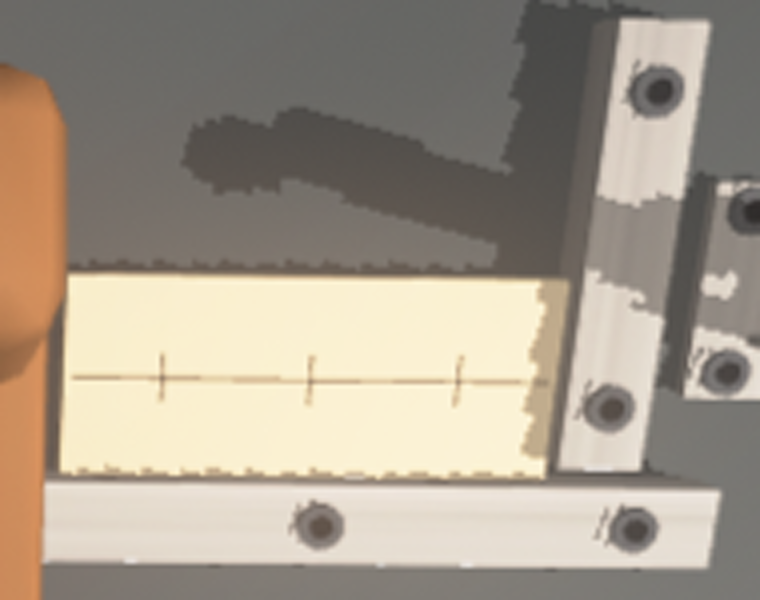

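The slab touches both the fence and the stop in the (55–570, 270–475) area of the zoom. The thin strips are just the bars' side faces, so there is no gap. Next I'll return the stick to the mat.

```bash
python3 - <<'E'
from h import *
show(); plan(.5227,-.3132,.12,2.741)
E
```

```text
t 27.975 pos [0.6441 0.0449 0.2323] rpy [ 3.1410e+00 -1.8000e-03 -2.9084e+00] F [ 0.2  -0.12 -0.59] grip 0.0192 q [ 0.38  0.16  0.22 -0.   -1.63 -1.72]
t 27.98 shift [ 0.2006 -0.3204  0.1124] turn [ 0.     -0.0019  0.6337] rows 6.3
```

Call:
{"op": "arm_command", "data": {
  "deltas": [
    [[0.025,-0.04,0],[0,0,0.08]],
    [[0.055,-0.088,0.01],[0,0,0.18]],
    [[0.086,-0.137,0.03],[0,0,0.28]],
    [[0.117,-0.186,0.05],[0,0,0.38]],
    [[0.148,-0.235,0.07],[0,0,0.48]]
  ]
}}

```text
t: 28.6
tcp_pos: [0.5525, -0.2192, 0.1618]
tcp_rot: [-3.141, -0.002, 2.891]
wrist_force: [0.8, -0.7, -0.2]
grip_width: 0.0193
```

```bash
python3 - <<'E'
from h import *
plan(.5227,-.3132,.06,2.741)
E
```

```text
t 28.6 shift [ 0.0055 -0.0984  0.1018] turn [-0.0007 -0.0015  0.1504] rows 2.3
```

Call:
{"op": "arm_command", "data": {
  "deltas": [
    [[0.002,-0.035,0.02],[0,0,0.05]],
    [[0.004,-0.07,0.05],[0,0,0.1]],
    [[0.0055,-0.098,0.08],[0,0,0.15]],
    [[0.0055,-0.0984,0.1],[0,0,0.15]],
    [[0.0055,-0.0984,0.1],[0,0,0.15]]
  ]
}}

```text
t: 29.22
tcp_pos: [0.5226, -0.3107, 0.0601]
tcp_rot: [-3.14, -0.006, 2.744]
wrist_force: [-0.2, 0.4, -1.4]
grip_width: 0.0187
```

Call:
{"op": "arm_command", "data": {
  "deltas": [
    [[0,0,0],[0,0,0]],
    [[0,0,0],[0,0,0]],
    [[0,0,0],[0,0,0]]
  ]
}}

```text
t: 29.6
tcp_pos: [0.5244, -0.3106, 0.0626]
tcp_rot: [-3.141, -0.001, 2.744]
wrist_force: [0.5, 0.4, -1.2]
grip_width: 0.0193
```

```bash
python3 - <<'E'
from h import *
show();plan(.5227,-.3132,.0094,2.741)
E
```

```text
t 29.6 pos [ 0.5244 -0.3106  0.0626] rpy [-3.1407e+00 -1.2000e-03  2.7438e+00] F [ 0.49  0.39 -1.21] grip 0.0193 q [-0.21  0.11 -0.15  0.   -1.31 -1.76]
t 29.6 shift [ 0.0005 -0.003   0.0532] turn [-0.0009 -0.0012  0.0028] rows 0.9
```

Call:
{"op": "arm_command", "data": {
  "deltas": [
    [[0,-0.001,0.02],[0,0,0.003]],
    [[0,-0.003,0.04],[-0.0009,-0.0012,0.003]],
    [[0,-0.003,0.048],[-0.0009,-0.0012,0.003]],
    [[0,-0.003,0.051],[-0.0009,-0.0012,0.003]],
    [[0,-0.003,0.052],[-0.0009,-0.0012,0.003]]
  ]
}}

```text
t: 30.22
tcp_pos: [0.5227, -0.3138, 0.0099]
tcp_rot: [-3.141, -0.001, 2.74]
wrist_force: [-1.0, 0.3, -0.6]
grip_width: 0.0192
```

Call:
{"op": "arm_command", "data": {
  "deltas": [
    [[0,0,0.0005],[0,0,0]],
    [[0,0,0.0008],[0,0,0]]
  ]
}}

```text
t: 30.48
tcp_pos: [0.5229, -0.3138, 0.0095]
tcp_rot: [-3.141, -0.0, 2.74]
wrist_force: [0.5, 0.5, 1.5]
grip_width: 0.0191
```

```bash
python3 - <<'E'
from h import *
show();favg(3)
E
```

```text
t 30.475 pos [ 0.5229 -0.3138  0.0095] rpy [-3.1415e+00 -3.0000e-04  2.7399e+00] F [0.47 0.47 1.5 ] grip 0.0191 q [-0.21  0.15 -0.2   0.   -1.21 -1.76]
F avg jig [0.83 0.09 1.14] nose [-112.21 -473.78] t 30.625
```

Call:
{"op": "arm_command", "data": {
  "deltas": [
    [[0,0,0],[0,0,0]],
    [[0,0,0],[0,0,0]],
    [[0,0,0],[0,0,0]],
    [[0,0,0],[0,0,0]]
  ],
  "fingers": 1
}}

```text
t: 31.12
tcp_pos: [0.5224, -0.3136, 0.0088]
tcp_rot: [-3.141, -0.002, 2.74]
wrist_force: [-0.2, 0.0, -1.0]
grip_width: 0.0854
```

Call:
{"op": "arm_command", "data": {
  "deltas": [
    [[0,0,-0.01],[0,0,0]],
    [[0,0,-0.04],[0,0,0]],
    [[0,0,-0.09],[0,0,0]],
    [[0,0,-0.15],[0,0,0]],
    [[0,0,-0.2],[0,0,0]]
  ]
}}

```text
t: 31.75
tcp_pos: [0.5227, -0.314, 0.2126]
tcp_rot: [-3.141, 0.001, 2.74]
wrist_force: [0.3, -0.1, 0.5]
grip_width: 0.0855
```

Call:
{"op": "arm_command", "data": {
  "deltas": [
    [[0.03,0,0],[0,0,0]],
    [[0.05,0,0],[0,0,0]],
    [[0.05,0,0],[0,0,0]],
    [[0.05,0,0],[0,0,0]]
  ]
}}

```text
t: 32.25
tcp_pos: [0.477, -0.2943, 0.2094]
tcp_rot: [-3.141, -0.001, 2.74]
wrist_force: [1.2, -0.3, -0.7]
grip_width: 0.0854
```

```bash
python3 - <<'E'
from h import *
show(); s=wsnap("pics/w30.png"); rect(s,"stick_mid",.036); rect(s,"mat",.004); rect(s,"pencil",.012)
s=snapshot("scene"); cv2.imwrite("pics/s30.png",s["color"])
s=snapshot("top"); cv2.imwrite("pics/t30.png",cv2.resize(s["color"][140:280,130:330],None,fx=4,fy=4,interpolation=cv2.INTER_CUBIC))
E
```

```text
t 32.25 pos [ 0.477  -0.2943  0.2094] rpy [-3.1414e+00 -8.0000e-04  2.7398e+00] F [ 1.2  -0.27 -0.71] grip 0.0854 q [-0.19 -0.07 -0.06  0.   -1.58 -1.78]
stick_mid 0.77 [ 521.  -315.3] [ 20.5 156.6] 66.9 bbox [278.9, 144.8, 302.7, 305.9]
mat 0.84 [ 514.5 -337.9] [201.2 240.6] 80.6 bbox [131.4, 78.5, 388.1, 342.3]
pencil 0.66 [ 505.8 -409. ] [ 16.6 146.5] 80.8 bbox [167.4, 173.6, 217.7, 310.1]
```

View pics/w30.png

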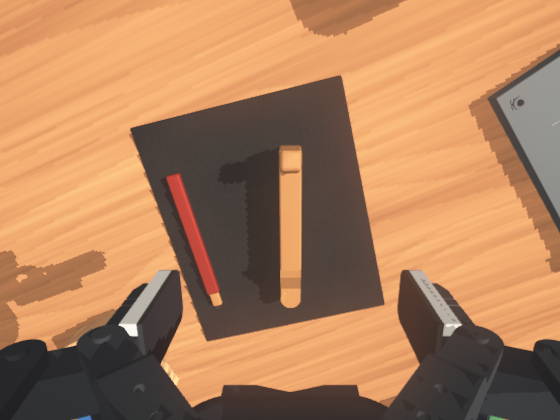

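View pics/t30.png

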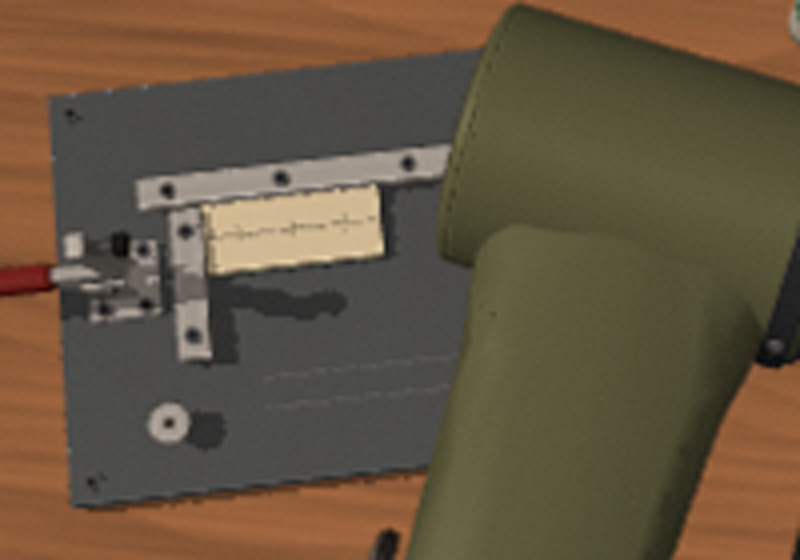

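View pics/s30.png

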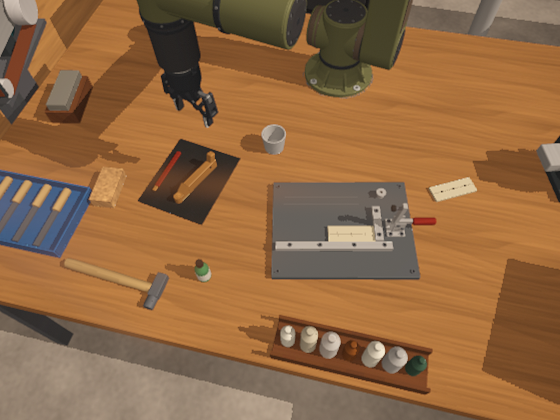

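All three views look right. The stick stands on the mat with the nose tip at (291,305) in the wrist view. The slab sits in the corner at (350,233) in the scene view, and the other objects are where they were. The arm is clear, so I'll hand in.

```bash
python3 -c "
from plant import *
print(hand_in())"
```

```text
the job is handed in; nothing more can be done
None
```

The slab is in the square corner, touching both fence and stop, and the stick is back on the mat. I handed in at about 32 s; the hand-in gives no verdict.

**What I did**
- I gripped the stick from the mat and pushed the slab's long side with the nose until it lay flat on the fence, at about 5 N on the wrist sensor.
- I then slid the slab along by its end until it pressed on the end stop, at about 4–5 N.
- I backed off and set the stick down on its original spot. The fingers opened and the arm lifted about 200 mm clear.

**Last checks**
- **Slab:** a close wrist picture, taken before the stick went back, showed no gap at the fence or the stop and the sides parallel. The last top and scene pictures agree.
- **Stick:** it stands upright on its sole on the mat, within a few mm of where it started.
- **Pencil:** re-measured within about 2 mm of its starting place.
- **Other objects:** by eye in the last scene picture, they have not moved.

**Where measurements disagreed**
- The two fixed cameras differed by about 4–5 mm.
- The stick's contact with the fence came about 2 mm from where I had calculated it. I therefore judged both contacts by the rise in force rather than by position.
- The wrist force reading has about 1 N of noise, so brief push peaks between readings are not known exactly. The steady pushes stayed well under 10 N.

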